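# Clamp pipe stubs in the screw-press fixture with the T-key

### The arm

A 6-joint arm with a two-finger parallel gripper is mounted at the origin on the work surface. World frame = base frame: x ahead of the robot, y to its left, z up, the work surface at z = 0. Lengths are in m, angles in rad, forces in N, time in s.
With the tool pointing down it reaches from about 0.375 to 0.9 m from the base axis. Payload 3.1 kg.
Tool frame: the origin (TCP) lies between the finger pads; the fingertips stand 8 mm ahead of it and the grasp point (between the pads) lies 11 mm behind it; z points along the fingers, y is the line along which they close (so a half turn about z gives the same grasp; the last joint's range is limited). The gripper opens to 85 mm and grips with 20 to 120 N. Pads are 22 mm wide; open, the fingers measure 114 mm over their backs; the gripper's body (76 mm by 85 mm) begins 54 mm behind the grasp point. The pads swing forward as they close: fully open they stand 13 mm farther back than shut.
Start: joints at [1.034, 0.527, 1.433, -0, 1.181, -0.178], TCP at [0.219, 0.585, 0.239] pointing down, gripper open.
Joint ranges: [-3.08, 3.08], [-0.75, 2.2], [0.22, 2.44], [-1.43, 4.57], [0, 2.65], [-2.85, 2.85]. Speed limits (rad/s): [2.79, 2.79, 3.14, 3.14, 3.14, 3.14].

### API

Orientations are given as a unit quaternion [x, y, z, w].
In Python, from station import readout, cams, sign_off gives the robot as it stands.
- The arm moves only by the tool send_rows, never from a script. Its argument "commands" is text: rows parted by semicolons, each of 5 numbers parted by spaces: the finger opening in mm, from 0 to 85.4, then the shift along the tool's x, y, z each as a share of 0.02 m, from -1 to 1, then the turn about the tool's z as a share of 4 degrees, from -1 to 1. In form: grip dx dy dz spin; .... A call has 1 to 20 rows; each row shifts and turns the commanded pose from where the row before left it, along the tool's axes as they then stand; what a row does not reach is not made up. A row lasts 1/12 s, in which the tool goes at most 41.7 mm and 7.16 degrees, less where a joint would pass 70% of its speed; a pose out of reach is approached as far as the arm can. A call with a number of a shift or a turn outside -1 to 1 is refused whole. A call with a gripper value outside its range is refused whole. The fingers move at their own pace and stop on an object; "grip_force" is the grip in N (left out, the last holds). Time passes only in rows, so rows that do not move let the fingers close. It gives the time, the measured TCP pose, the force, the opening and the grip force at its end, in the units of the state.
- readout.sense(): the state, without advancing time (a new reading comes with each control period).
- cams.snapshot(name): name is "scene" or "top"; returns a dict with "pixels" (420x560x3 uint8, red, green, blue), "intrinsics" (3x3 intrinsics, pixels), "eye" and "rotation" of the camera in the world. Camera axes: x right, y down, z forward; pixel columns grow to the right and rows downward; lengths in m; the calibration is good to about 2 mm. A picture is of the moment at which its call begins. There is no depth.
- sign_off(): hands the job in; it is judged then, once.
The state is a dict: "t": time; "q": joint angles; "qd": joint speeds; "tau": joint torques, N m; "tcp_pos": TCP position; "tool_rot": TCP orientation; "force": force on the tool from outside, world axes, zero at the start; "ft_torque": the same for the moment, N m; "finger_gap": opening from 0.0 (shut) to 1.0 (fully open); "gripper_force": force on a finger pad.
Only numpy, scipy, OpenCV 4.12 (cv2) and the standard library are available. Lean on these libraries where they do the work, as an engineer would, in place of code of your own. Each camera call takes 0.05 s, during which the arm holds its last target. There are 200 camera calls.

### The job

Stand every red pipe stub from the plywood board in a pocket of the aluminium shuttle, one per pocket, then push the shuttle fully home under the press. Use the T-key in the square socket of the press screw to wind the orange pad down, clockwise seen from above, until it just touches the stubs, then give it a further quarter turn to clamp them. Finally stand the key back, upright and fully down, in its wooden block, and leave the other things on the bench alone.

Things in the scene. Friction and masses are not known exactly. Their poses are not given: they have to be found in the camera images.
- stub0: red pipe stub with a steel band round its middle, a solid-ended cylinder 44 mm in diameter and 60 mm tall, about 0.2 kg, standing upright; origin at the centre of its underside. Two to four of stub0..stub3 are present, on the plywood board; the rest are absent
- stub1: red pipe stub with a steel band round its middle, a solid-ended cylinder 44 mm in diameter and 60 mm tall, about 0.2 kg, standing upright; origin at the centre of its underside. Two to four of stub0..stub3 are present, on the plywood board; the rest are absent
- stub2: red pipe stub with a steel band round its middle, a solid-ended cylinder 44 mm in diameter and 60 mm tall, about 0.2 kg, standing upright; origin at the centre of its underside. Two to four of stub0..stub3 are present, on the plywood board; the rest are absent
- stub3: red pipe stub with a steel band round its middle, a solid-ended cylinder 44 mm in diameter and 60 mm tall, about 0.2 kg, standing upright; origin at the centre of its underside. Two to four of stub0..stub3 are present, on the plywood board; the rest are absent
- pocket0 (a point): centre of the mouth of one of the shuttle's four pockets (a row 60 mm apart along the shuttle's y), 36 mm above the table. The pocket is round, 51 mm in diameter and 20 mm deep, so that a seated stub's underside lies 20 mm below this point and its top 40 mm above it. Any stub may go in any pocket; axes as those of shuttle_bar
- pocket1 (a point): centre of the mouth of one of the shuttle's four pockets (a row 60 mm apart along the shuttle's y), 36 mm above the table. The pocket is round, 51 mm in diameter and 20 mm deep, so that a seated stub's underside lies 20 mm below this point and its top 40 mm above it. Any stub may go in any pocket; axes as those of shuttle_bar
- pocket2 (a point): centre of the mouth of one of the shuttle's four pockets (a row 60 mm apart along the shuttle's y), 36 mm above the table. The pocket is round, 51 mm in diameter and 20 mm deep, so that a seated stub's underside lies 20 mm below this point and its top 40 mm above it. Any stub may go in any pocket; axes as those of shuttle_bar
- pocket3 (a point): centre of the mouth of one of the shuttle's four pockets (a row 60 mm apart along the shuttle's y), 36 mm above the table. The pocket is round, 51 mm in diameter and 20 mm deep, so that a seated stub's underside lies 20 mm below this point and its top 40 mm above it. Any stub may go in any pocket; axes as those of shuttle_bar
- shuttle_bar (a point): centre of the red push bar on the shuttle's front, 24 mm above the table; bar 110 mm long (y), 12 mm thick (x), 14 to 34 mm above the table, 39 mm clear of the shuttle's block. The block is 70 mm (x) by 245 mm (y), top 36 mm above the table, with the line of pockets 80 mm behind the bar's centre. x points the way the shuttle is pushed home, z up
- shuttle (a joint): how far the shuttle has been pushed in along its +x, m: 0 fully out (loading position), 0.130 at the stop, fully home under the press. It starts between 0 and 0.02, slides with about 2 N of friction plus 8 N per m/s of speed and stays where it is left
- fixture: blue press fixture, fixed to the table: 5 mm base plate; bridge 50 mm thick (x), 310 mm wide (y), its beam 120 to 142 mm above the table; yellow square collar 64 mm across round the screw, up to 164 mm. Origin on the table under the screw axis; x is the way the shuttle goes in, z up. With the shuttle home the pockets lie in line below the beam
- socket (a point): centre of the mouth of the square socket in the head of the press screw, 162 mm above the table on the screw's axis. The socket is 22 mm across flats and 30 mm deep; its flats are parallel to this point's x and y axes, which turn with the screw; a small red dot on the head marks +x
- screw (a joint): angle of the press screw, rad, growing clockwise seen from above; 16 mm of pad travel per turn, downwards as it grows. It starts between 0 and 2; with seated stubs below, the pad touches them at about 5.0 rad, so a quarter turn more is about 6.57. It may turn from -0.3 to 9; friction 0.12 N m, holds where it is left
- pad (a joint): how far the sprung pad has been pushed up into the ram, m: 0 while it hangs free, about 0.004 after a quarter turn beyond touching; 0.012 at most
- pad_face (a point): centre of the underside of the orange pad (50 mm along x by 236 mm along y) that comes down on the stubs' tops, which are 76 mm above the table when seated; z up. It is about 84 to 89 mm above the table at the start
- key: T-key, 0.3 kg: square drive 18.5 mm across flats (parallel to x and y) for the lowest 40 mm, the last 5 mm a round nose tapering to 14 mm; 14 mm round stem; red cross bar 120 mm long (x), 16 mm thick (y), 18 mm high, its centre 104 mm above the tip. Origin at the centre of the tip, z up. Starts upright in its block; stands by itself when let go in the socket, where it has about 0.2 rad of play either way
- block_hole (a point): centre of the mouth of the square hole in the key's wooden block, 50 mm above the table; the block is 90 mm by 90 mm, fixed to the table; the hole is 23 mm across flats and 40 mm deep, its flats parallel to this point's x and y axes
- tray: plywood board 220 mm by 220 mm and 6 mm thick, fixed, on which the stubs stand (left or right of the fixture, the key block being on the other side); origin at the centre of its underside
- hammer: hammer, 260 mm, lying behind the fixture; not to be disturbed; origin on its underside
- spanner: open spanner, 170 mm, lying between the robot and the fixture; not to be disturbed; origin on its underside
- brush: brush, 200 mm, lying behind the fixture; not to be disturbed; origin on its underside
- magnet: blue welding angle, 100 mm long and 90 mm high, standing between the robot and the fixture; not to be disturbed; origin at the middle of its underside
- spray: green spray can, 60 mm in diameter and 170 mm tall, at the right of the bench; not to be disturbed; origin at the centre of its underside
- offcut: steel bar offcut 110 by 40 by 40 mm behind the fixture; not to be disturbed; origin at the centre of its underside
Not all that is in view belongs to the job. Leave any blue or white look-alike of the stub2 alone.

How it is judged:
By the outcome, as a careful person would: the job done as asked, in the order asked, and still so for the second after the job is handed in, with the robot touching nothing.
Of stub0, stub1, stub2, stub3 only 2 to 4 are there at a start; the rules pass over those that are not, and their reading is None.
At some moment in a run one of stub0, stub1, stub2, stub3 may be knocked a few centimetres aside while the robot is not near it.
It also fails if it takes over 210 s, if anything falls off the work surface, if the arm or the gripper's body presses on something with over 40 N, if the wrist force passes 120 N, or if a joint passes its speed limit or range.

## Working session

There is one attempt and no reset: what is moved stays moved. The work goes in short steps, Python scripts to look and compute and a tool call to move; the robot and the scene stay as the last step left them, time stands still between calls to the robot, and variables do not carry over. Pictures are saved under pics/ and viewed, at most 14 in all, crops included, and the job is handed in when it is done.

Besides the shell and the picture viewer there is one more tool, called after ">>>" as name(argument=value, ...) on one line, values as JSON. send_rows: Moves the arm, as the interface text tells. Its arguments: {"type":"object","properties":{"commands":{"type":"string"},"grip_force":{"type":"number"}},"required":["commands"]}

```bash
mkdir -p pics; ls; python3 - <<'E'
from station import readout, cams
import cv2,numpy as np
print(readout.sense())
for n in("scene","top"):
    s=cams.snapshot(n); cv2.imwrite(f"pics/{n}0.png",s["pixels"][:,:,::-1]); np.savez(f"{n}0.npz",**s)
    print(n,s["intrinsics"],s["eye"],s["rotation"])
E
```

```text
pics
{'t': 0.0, 'q': array([ 1.03351229e+00,  5.28473937e-01,  1.43393582e+00, -3.61484225e-06,
        1.18139527e+00, -1.78466134e-01]), 'qd': array([ 0.00180813, -0.00080537,  0.00103786, -0.00202795,  0.00110428,
       -0.00202176]), 'tau': array([ 4.48415831e-04, -4.42345691e+01, -1.78027922e+01, -2.04807234e-04,
        8.40604480e-03, -1.42257807e-05]), 'tcp_pos': array([0.21906089, 0.58458768, 0.23831817]), 'tool_rot': array([ 1.78447255e-01,  9.83948857e-01, -1.03668673e-03, -3.85914469e-04]), 'force': array([ 0.78320598,  1.19684032, -0.53775918]), 'ft_torque': array([-0.03198856, -0.04252179,  0.02081123]), 'gripper_force': 0.0, 'finger_gap': 1.000980154556587}
scene [[482.02809659   0.         285.76527749]
 [  0.         482.02809659 203.06188826]
 [  0.           0.           1.        ]] [1.25683709 0.14879013 1.09415298] [ 0.55278516  0.77142502 -0.25965069 -0.17864359]
top [[444.40550011   0.         268.48885117]
 [  0.         444.40550011 205.73562064]
 [  0.           0.           1.        ]] [ 0.24726599 -0.07951442  1.52029052] [-0.67703018  0.72751755 -0.07928298  0.07786243]
```

View pics/scene0.png

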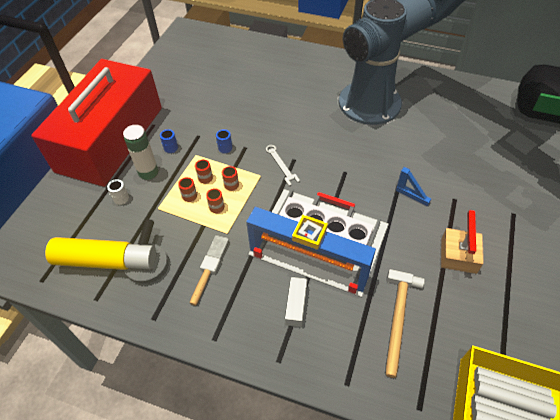

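View pics/top0.png

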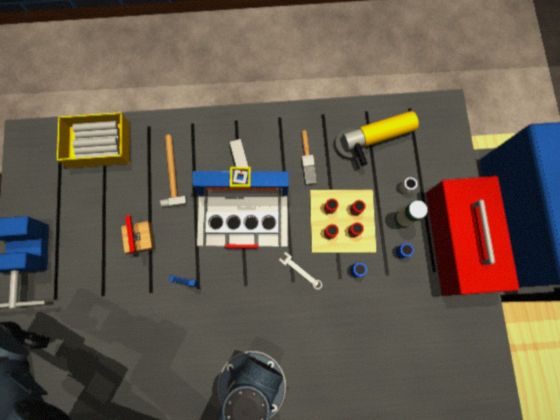

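The board at top (343,221) carries four red stubs: (331,206), (358,208), (331,230), (357,230). What could be mistaken for them is the blue look-alikes at (360,269) and (405,250), a white one at (410,185) and the spray can at (418,209). I choose the four red ones on the board. The key is at (130,235), with its handle along image-vertical.

```bash
cat > h.py <<'E'
import numpy as np,cv2
from scipy.spatial.transform import Rotation as R
def ray(s,u,v,z):
    K=s["intrinsics"];d=R.from_quat(s["rotation"]).apply(np.linalg.inv(K)@[u,v,1]);e=np.asarray(s["eye"])
    return (e+d*(z-e[2])/d[2])
def proj(s,p):
    c=R.from_quat(s["rotation"]).inv().apply(np.asarray(p)-s["eye"]);c=s["intrinsics"]@c;return c[:2]/c[2]
def blobs(s,kind,zs,amin=6,box=None):
    im=s["pixels"];h=cv2.cvtColor(np.ascontiguousarray(im),cv2.COLOR_RGB2HSV).astype(int);H,S,V=h[...,0],h[...,1],h[...,2]
    m={"red":((H<6)|(H>174))&(S>150)&(V>60),"yellow":(abs(H-29)<5)&(S>170)&(V>120),"blue":(abs(H-108)<12)&(S>130)&(V>60)}[kind]
    n,l,st,c=cv2.connectedComponentsWithStats(m.astype(np.uint8))
    for i in range(1,n):
        if st[i,4]<amin: continue
        if box and not(box[0]<c[i][0]<box[2] and box[1]<c[i][1]<box[3]):continue
        r=cv2.minAreaRect(np.argwhere(l==i)[:,::-1].astype(np.float32))
        print(kind,c[i].round(1),st[i],"rect",np.round(r[0],1),np.round(r[1],1),round(r[2],1),*[ray(s,*c[i],z).round(4) for z in zs])
E
python3 - <<'E'
from h import *
for n,b in(("top",(100,150,390,290)),("scene",(150,120,500,300))):
    s=dict(np.load(n+"0.npz")); print(n,proj(s,[0,0,0]),proj(s,[.219,.585,.238]))
    blobs(s,"red",(.066,.104),box=b);blobs(s,"yellow",(.164,),box=b,amin=20)
    im=s["pixels"][:,:,::-1]
    if n=="top": a=cv2.resize(im[165:260,190:290],None,fx=4,fy=4,interpolation=2);c=cv2.resize(im[180:260,305:385],None,fx=4,fy=4,interpolation=2);
    else: a2=cv2.resize(im[180:300,240:400],None,fx=3,fy=3);c2=cv2.resize(im[195:280,430:495],None,fx=4,fy=4)
o=np.zeros((600,800,3),np.uint8)
o[:380//2*2,:400]=a
o[0:320,400:720]=c
o[240:600,:0]=0
cv2.imwrite("pics/crop1.png",o[:380])
o=np.zeros((380,760,3),np.uint8);o[:360,:480]=a2;o[:340,490:750]=c2
cv2.imwrite("pics/crop2.png",o)
E
```

```text
top [252.08315132 386.87791457] [ 33.97135844 334.12065554]
red [330.2 206.4] [325 200  13  12  69] rect [331.  205.5] [10.6 12. ] 45.0 [ 0.5589 -0.3005  0.066 ] [ 0.5508 -0.2948  0.104 ]
red [357.3 207.6] [352 201  13  13  70] rect [358.  206.5] [10.6 12. ] 45.0 [ 0.5482 -0.3904  0.066 ] [ 0.5404 -0.3823  0.104 ]
red [129.8 232.5] [125 215  10  38 197] rect [130.1 233.4] [37.6  5.9] 80.5 [0.5188 0.3709 0.066 ] [0.5117 0.3592 0.104 ]
red [355.1 229.6] [350 223  13  13  74] rect [356. 229.] [10.7 12.5] 63.4 [ 0.4746 -0.3746  0.066 ] [ 0.4687 -0.3669  0.104 ]
red [330.2 231.7] [325 225  13  13  70] rect [331.3 230.8] [11.3 12. ] 45.0 [ 0.4736 -0.2918  0.066 ] [ 0.4677 -0.2863  0.104 ]
red [241.8 246.2] [225 244  33   5 123] rect [241. 246.] [ 4. 32.] 90.0 [0.4467 0.0028 0.066 ] [0.4414 0.0006 0.104 ]
yellow [117.  153.5] [108 145  13  12  33] rect [116.7 153.5] [ 8.1 16.3] 47.5 [0.7615 0.3811 0.164 ]
yellow [239.5 176.8] [230 166  21  21 162] rect [240. 176.] [20. 20.] 90.0 [ 0.6547 -0.008   0.164 ]
scene [369.47587299 101.92266185] [595.68901566 135.34269413]
red [202.6 165.8] [195 16
[... 364 characters left out ...]
195. ] [207 189  15  12  53] rect [214.  194.5] [11. 14.] 90.0 [ 0.5709 -0.3048  0.066 ] [ 0.5962 -0.2881  0.104 ]
red [335.1 200. ] [317 192  38  17 199] rect [335.1 200.2] [38.9  6.6] 19.4 [0.4834 0.0098 0.066 ] [0.512 0.015 0.104]
red [471.5 231.5] [468 210   8  44 324] rect [471.5 231.5] [43.  7.] 90.0 [0.4706 0.3642 0.066 ] [0.4996 0.3563 0.104 ]
red [257.5 251.9] [253 247   9  11  71] rect [257. 252.] [10.  8.] 90.0 [ 0.6998 -0.1291  0.066 ] [ 0.7204 -0.1188  0.104 ]
red [352.7 287.2] [349 283   9  10  73] rect [353.  287.5] [9. 8.] 90.0 [0.7186 0.1176 0.066 ] [0.7385 0.1188 0.104 ]
yellow [310.4 229.8] [293 215  35  30 236] rect [309.8 229.3] [27.2 25.1] 23.2 [ 0.6586 -0.0079  0.164 ]
```

View pics/crop1.png

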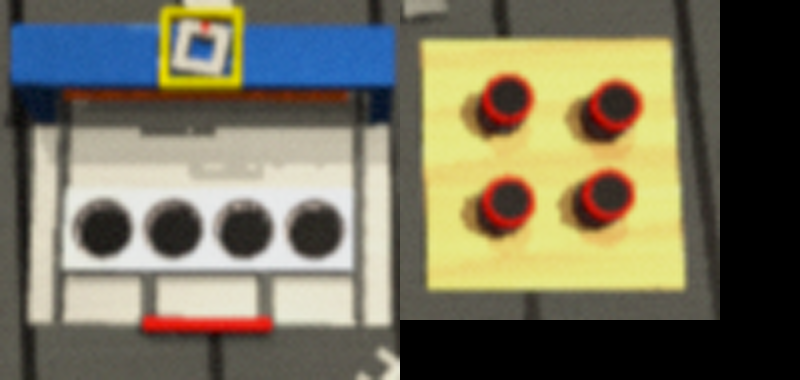

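View pics/crop2.png

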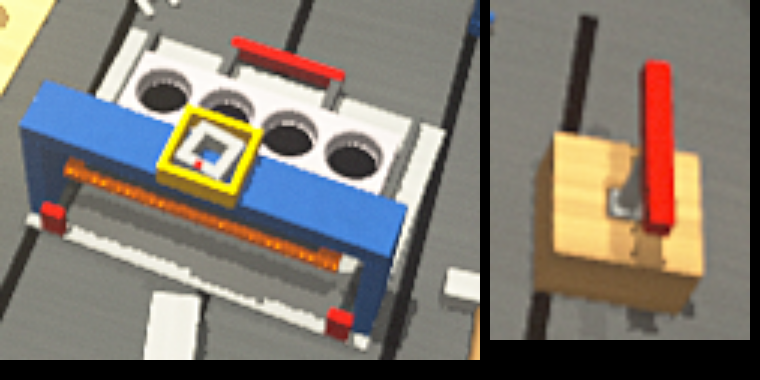

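Both crops confirm it: four red stubs with black tops on the board (crop 1: (508,98), (615,105), (508,203), (607,195)). There are four dark pockets in the white block, the red push bar, and the screw head with its dot toward +x. The key's red bar stands over the wooden block. Next I refine the positions and compare the two views.

```bash
cat >> h.py <<'E'
def darkdiscs(s,box,thr,zs,amin=20,amax=400):
    g=cv2.cvtColor(np.ascontiguousarray(s["pixels"]),cv2.COLOR_RGB2HSV)[...,2][box[1]:box[3],box[0]:box[2]]
    g=cv2.resize(g,None,fx=4,fy=4,interpolation=cv2.INTER_CUBIC)
    n,l,st,c=cv2.connectedComponentsWithStats((g<thr).astype(np.uint8))
    for i in range(1,n):
        if amin*16<st[i,4]<amax*16:
            u=(c[i]+.5)/4-.5+box[:2]; print("dark",u.round(2),st[i][2:]/4,*[ray(s,*u,z).round(4) for z in zs])
def stubtops(s,box):
    im=np.ascontiguousarray(s["pixels"][box[1]:box[3],box[0]:box[2]])
    h=cv2.cvtColor(cv2.resize(im,None,fx=4,fy=4,interpolation=cv2.INTER_CUBIC),cv2.COLOR_RGB2HSV).astype(int)
    red=((h[...,0]<8)|(h[...,0]>172))&(h[...,1]>140)&(h[...,2]>60)
    cs,hi=cv2.findContours(red.astype(np.uint8),cv2.RETR_CCOMP,cv2.CHAIN_APPROX_NONE)
    for c,k in zip(cs,hi[0]):
        if k[3]>=0 and 200<cv2.contourArea(c)<1800:
            (x,y),(a,b),_=cv2.fitEllipse(c);u=(np.array([x,y])+.5)/4-.5+box[:2]
            print("top",u.round(2),round(a/4,1),round(b/4,1),ray(s,*u,.066).round(4))
E
python3 - <<'E'
from h import *
t=dict(np.load("top0.npz"));s=dict(np.load("scene0.npz"))
stubtops(t,(305,180,385,260));stubtops(s,(160,145,260,225))
darkdiscs(t,(200,205,282,240),110,(.036,));darkdiscs(s,(275,195,375,250),80,(.036,))
# bar ends & beam edge directions
for S,b,z,nm in((t,(215,238,270,255),.034,"bar"),(s,(305,185,365,215),.034,"bar"),(t,(110,205,145,260),.123,"key"),(s,(455,200,490,262),.123,"key")):
    im=np.ascontiguousarray(S["pixels"][b[1]:b[3],b[0]:b[2]]);h=cv2.cvtColor(cv2.resize(im,None,fx=4,fy=4,interpolation=2),cv2.COLOR_RGB2HSV).astype(int)
    m=((h[...,0]<8)|(h[...,0]>172))&(h[...,1]>140)&(h[...,2]>70)
    p=np.argwhere(m)[:,::-1]; r=cv2.minAreaRect(p.astype(np.float32));q=(cv2.boxPoints(r)+.5)/4-.5+b[:2]
    L=np.array([ray(S,*x,z) for x in q]);
    e=[L[1]-L[0],L[2]-L[1]];e=max(e,key=lambda v:np.linalg.norm(v))
    print(nm,L.mean(0).round(4),"len",np.linalg.norm(e).round(4),"ang",np.degrees(np.arctan2(e[1],e[0])).round(2))
b=(225,160,255,192);im=np.ascontiguousarray(t["pixels"][b[1]:b[3],b[0]:b[2]])
h=cv2.cvtColor(cv2.resize(im,None,fx=8,fy=8,interpolation=2),cv2.COLOR_RGB2HSV).astype(int)
def rep(nm,m,z):
    p=np.argwhere(m)[:,::-1]
    r=cv2.minAreaRect(p.astype(np.float32));f=lambda x:ray(t,*((np.array(x)+.5)/8-.5+b[:2]),z)
    q=cv2.boxPoints(r);e=f(q[1])-f(q[0]);print(nm,f(r[0]).round(4),np.linalg.norm(e),np.linalg.norm(f(q[2])-f(q[1])),np.degrees(np.arctan2(e[1],e[0])))
    print("  centroid",f(p.mean(0)).round(4))
rep("collar",(abs(h[...,0]-29)<7)&(h[...,1]>150)&(h[...,2]>110),.164)
sub=np.zeros(h.shape[:2],bool);sub[70:190,60:190]=1
w=(h[...,1]<70)&(h[...,2]>150)&sub
n,l,st,c=cv2.connectedComponentsWithStats(w.astype(np.uint8));k=[i for i in range(1,n) if st[i,4]>200]
for i in k: print(st[i]);rep("white",l==i,.162)
rep("dot",((h[...,0]<8)|(h[...,0]>172))&(h[...,1]>110)&(h[...,2]>70),.162)
E
```

```text
top [332.05 229.76] 7.9 8.4 [ 0.4797 -0.2985  0.066 ]
top [356.99 227.99] 7.8 8.4 [ 0.4796 -0.3814  0.066 ]
top [358.82 205.47] 7.5 8.1 [ 0.5553 -0.3964  0.066 ]
top [331.74 203.91] 7.5 8.0 [ 0.5672 -0.3065  0.066 ]
top [213.49 194.01] 9.3 12.1 [ 0.568  -0.3072  0.066 ]
top [185.51 182.61] 8.5 11.9 [ 0.556  -0.3969  0.066 ]
top [228.87 171.43] 8.4 11.4 [ 0.4808 -0.2991  0.066 ]
top [201.94 164.41] 7.9 11.3 [ 0.4808 -0.382   0.066 ]
dark [215.7  221.99] [ 13.25  13.5  533.25] [0.5396 0.0884 0.036 ]
dark [233.29 222.15] [ 13.    13.5  531.25] [0.5347 0.0287 0.036 ]
dark [250.91 222.45] [ 12.75  12.75 505.5 ] [ 0.5293 -0.0309  0.036 ]
dark [268.52 222.46] [ 12.75  12.75 516.5 ] [ 0.525  -0.0906  0.036 ]
dark [276.49 197.96] [ 5.25  9.   91.5 ] [ 0.5053 -0.1494  0.036 ]
dark [331.42 204.21] [ 33.    10.25 149.  ] [4.78e-01 1.00e-04 3.60e-02]
dark [294.15 212.25] [ 15.25   9.5  418.5 ] [ 0.5359 -0.0879  0.036 ]
dark [316.7  216.81] [ 12.25   6.   124.  ] [ 0.531  -0.0258  0.036 ]
dark [335.42 226.47] [ 16.75  10.   478.5 ] [0.5452 0.03   0.036 ]
dark [356.92 233.73] [ 16.25  10.75 500.75] [0.5494 0.0892 0.036 ]
dark [292.76 243.3 ] [ 36.5  13.5 261.5] [ 0.6305 -0.0602  0.036 ]
bar [0.4525 0.0065 0.034 ] len 0.1103 ang -94.64
bar [0.4602 0.0054 0.034 ] len 0.1102 ang 85.5
key [0.5062 0.3535 0.123 ] len 0.1243 ang -172.42
key [0.5121 0.3524 0.123 ] len 0.1286 ang 5.76
collar [ 0.6559 -0.0098  0.164 ] 0.06833097157571588 0.07028304744093744 -94.18908901954636
  centroid [ 0.6542 -0.0083  0.164 ]
[  62   81  122  108 7036]
white [ 0.6568 -0.0088  0.162 ] 0.042084988119317525 0.04351219448193454 -13.98097368527314
  centroid [ 0.6554 -0.0086  0.162 ]
dot [ 0.6263 -0.0024  0.162 ] 0.07707268646482471 0.07377618810444823 -55.922782652800514
  centroid [ 0.6548 -0.0088  0.162 ]
```

>>> send_rows(commands="60 0 0 0 1;60 0 0 0 1;60 0 0 0 1;60 0 0 0 1;60 0 0 0 1;60 0 0 0 1;60 0 0 0 1;60 0 0 0 1;60 0 0 0 1;60 0 0 0 1;60 0 0 0 1;60 0 0 0 1;60 0 0 0 1;60 0 0 0 1;60 0 0 0 1;60 0 0 0 1;60 0 0 0 1;60 0 0 0 0.36;60 0 0 0 0", grip_force=40)

```text
t: 1.68
tcp_pos: [0.2192, 0.5848, 0.2388]
tool_rot: [0.707, 0.707, -0.001, 0.0]
force: [0.0, -0.7, -1.1]
finger_gap: 0.708
gripper_force: 0.0
```

>>> send_rows(commands="60 -1 1 0 0;60 -1 1 0 0;60 -1 1 0 0;60 -1 1 0 0;60 -1 1 0 0;60 -1 1 0 0;60 -1 1 0 0;60 -1 1 0 0;60 -1 1 0 0;60 -1 1 0 0;60 -1 1 0 0;60 -1 1 0 0;60 -1 1 0 0;60 -1 0 0 0;60 -1 0 0 0;60 -1 0 0 0;60 -1 0 0 0;60 -1 0 0 0;60 -1 0 0 0;60 -1 0 0 0")

```text
t: 3.35
tcp_pos: [0.4792, 0.1842, 0.2391]
tool_rot: [0.707, 0.707, -0.0, -0.0]
force: [0.1, -0.1, -0.2]
finger_gap: 0.696
gripper_force: 0.0
```

>>> send_rows(commands="60 -1 0 0 0;60 -1 0 0 0;60 -1 0 0 0;60 -1 0 0 0;60 -1 0 0 0;60 -1 0 0 0;60 -1 0 0 0;60 -1 0 0 0;60 -1 0 0 0;60 -1 0 0 0;60 -1 0 0 0;60 -1 0 0 0;60 -1 0 0 0;60 -1 0 0 0;60 -1 0 0 0;60 -1 0 0 0;60 -1 0 0 0;60 -1 0 0 0;60 0 0 0 0;60 0 0 0 0")

```text
t: 5.02
tcp_pos: [0.4793, -0.1754, 0.2391]
tool_rot: [0.708, 0.707, 0.0, -0.0]
force: [0.9, -0.4, 0.4]
finger_gap: 0.704
gripper_force: 0.0
```

>>> send_rows(commands="60 -1 0 0.5 0;60 -1 0 0.5 0;60 -1 0 0.5 0;60 -1 0 0.5 0;60 -1 0 0.5 0;60 -1 0 0.5 0;60 -0.17 0.05 0.95 0;60 0 0 1 0;60 0 0 1 0;60 0 0 1 0;60 0 0 1 0;60 0 0 1 0;60 0 0 1 0;60 0 0 0 0;42 0 0 0 0;40 0 0 0 0;40 0 0 0 0;40 0 0 0 0;40 0 0 0 0;40 0 0 0 0")

```text
t: 6.68
tcp_pos: [0.4807, -0.2984, 0.0409]
tool_rot: [0.707, 0.707, 0.0, 0.001]
force: [-0.4, -0.0, -2.0]
finger_gap: 0.503
gripper_force: 40.9
```

>>> send_rows(commands="40 0 0 -1 0;40 0 0 -1 0;40 0 0 -1 0;40 0 0 -1 0;40 0.5 0 -1 0;40 1 0.5 0 0;40 1 0.5 0 0;40 1 0.5 0 0;40 1 0.5 0 0;40 1 0.43 0 0;40 1 0 0 0;40 1 0 0 0;40 1 0 0 0;40 1 0 0 0;40 0.92 0 0 0;40 0 0 0 0;40 0 0 1 0;40 0 0 1 0;40 0 0 1 0;40 0 0 0.5 0")

```text
t: 8.35
tcp_pos: [0.5282, -0.09, 0.0687]
tool_rot: [0.707, 0.707, -0.001, -0.001]
force: [-1.5, -0.2, -1.3]
finger_gap: 0.503
gripper_force: 41.7
```

```bash
python3 - <<'E'
from h import *
from station import cams
t=cams.snapshot("top");s=cams.snapshot("scene")
cv2.imwrite("pics/s1.png",cv2.resize(s["pixels"][130:300,150:400,::-1],None,fx=3,fy=3))
stubtops(t,(305,180,385,260));stubtops(s,(160,145,260,225))
E
```

```text
top [357.02 228.07] 7.8 8.4 [ 0.4793 -0.3815  0.066 ]
top [358.78 205.52] 7.4 8.0 [ 0.5551 -0.3962  0.066 ]
top [331.72 203.95] 7.6 8.0 [ 0.567  -0.3064  0.066 ]
top [213.51 194.03] 9.5 12.3 [ 0.568  -0.3071  0.066 ]
top [185.53 182.64] 8.6 11.9 [ 0.556  -0.3968  0.066 ]
top [201.94 164.41] 8.0 11.5 [ 0.4808 -0.382   0.066 ]
```

View pics/s1.png

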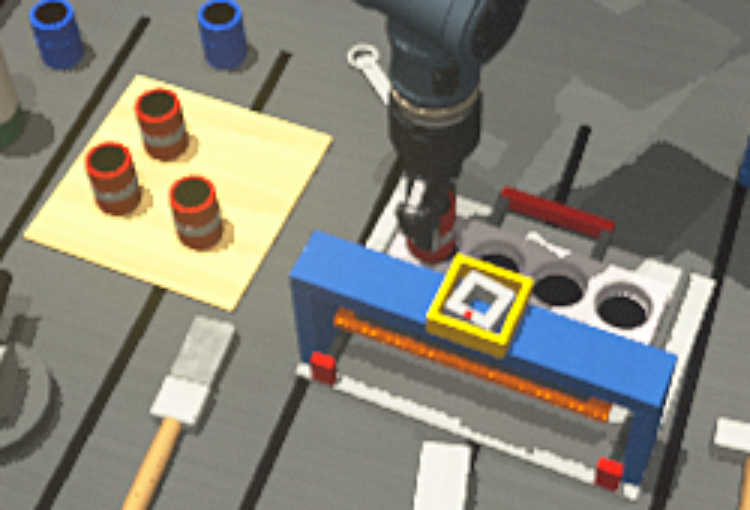

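The crop shows the held stub over the pocket at about (432,245), three stubs left on the board. I lower it and check the force.

>>> send_rows(commands="40 0 0 0.4 0;40 0 0 0.3 0;40 0 0 0.2 0;40 0 0 0 0;40 0 0 0 0")

```text
t: 8.87
tcp_pos: [0.5293, -0.09, 0.0524]
tool_rot: [0.707, 0.707, 0.0, 0.0]
force: [-1.5, 1.4, -2.6]
finger_gap: 0.505
gripper_force: 41.7
```

>>> send_rows(commands="40 0 0 0.1 0;40 0 0 0 0;60 0 0 0 0;60 0 0 0 0;60 0 0 0 0;60 0 0 -1 0;60 0 0 -1 0;60 0 0 -1 0;60 0 0 -1 0;60 -1 0 -1 0;60 -1 -0.5 0 0;60 -1 -0.5 0 0;60 -1 -0.5 0 0;60 -1 -0.5 0 0;60 -1 -0.46 0 0;60 -1 0 0 0;60 -1 0 0 0;60 -1 0 0 0;60 -1 0 0 0;60 -1 0 0 0")

```text
t: 10.53
tcp_pos: [0.4799, -0.311, 0.1507]
tool_rot: [0.707, 0.707, 0.0, 0.001]
force: [-0.6, 0.6, -0.5]
finger_gap: 0.705
gripper_force: 0.0
```

>>> send_rows(commands="60 -1 0 0 0;60 -1 0 0 0;60 -1 0 0 0;60 -0.59 0 0 0;60 0 0 1 0;60 0 0 1 0;60 0 0 1 0;60 0 0 1 0;60 0 0 1 0;60 0 0 0.5 0;60 0 0 0 0;42 0 0 0 0;40 0 0 0 0;40 0 0 0 0;40 0 0 0 0;40 0 0 0 0;40 0 0 0 0")

```text
t: 11.95
tcp_pos: [0.4802, -0.3819, 0.0411]
tool_rot: [0.707, 0.707, -0.0, 0.001]
force: [0.4, -0.3, 1.8]
finger_gap: 0.505
gripper_force: 40.8
```

>>> send_rows(commands="40 0 0 -1 0;40 0 0 -1 0;40 0 0 -1 0;40 0 0 -1 0;40 0.58 0 -1 0;40 1 0.5 0 0;40 1 0.5 0 0;40 1 0.5 0 0;40 1 0.5 0 0;40 1 0.5 0 0;40 1 0.2 0 0;40 1 0 0 0;40 1 0 0 0;40 1 0 0 0;40 1 0 0 0;40 1 0 0 0;40 1 0 0 0;40 1 0 0 0;40 1 0 0 0;40 1 0 0 0")

```text
t: 13.62
tcp_pos: [0.5337, -0.069, 0.1405]
tool_rot: [0.707, 0.707, 0.0, 0.0]
force: [0.5, -0.1, -1.9]
finger_gap: 0.506
gripper_force: 41.2
```

>>> send_rows(commands="40 1 0 0 0;40 1 0 0 0;40 0 0 0 0;40 0 0 1 0;40 0 0 1 0;40 0 0 1 0;40 0 0 0.5 0;40 0 0 0.4 0;40 0 0 0.3 0;40 0 0 0.2 0;40 0 0 0 0")

```text
t: 14.53
tcp_pos: [0.5339, -0.0302, 0.0521]
tool_rot: [0.707, 0.707, -0.0, -0.0]
force: [-0.4, 0.3, -1.9]
finger_gap: 0.503
gripper_force: 41.2
```

```bash
python3 - <<'E'
from h import *
from station import cams
t=cams.snapshot("top");s=cams.snapshot("scene")
stubtops(t,(305,180,385,260));stubtops(s,(160,145,260,225))
E
```

```text
top [358.81 205.48] 7.4 8.1 [ 0.5552 -0.3963  0.066 ]
top [331.76 203.92] 7.6 7.9 [ 0.5671 -0.3065  0.066 ]
top [213.49 194.01] 9.6 12.4 [ 0.568  -0.3072  0.066 ]
top [185.55 182.64] 8.7 12.0 [ 0.556  -0.3967  0.066 ]
```

>>> send_rows(commands="40 0 0 0.1 0;40 0 0 0 0;60 0 0 0 0;60 0 0 0 0;60 0 0 0 0;60 0 0 -1 0;60 0 0 -1 0;60 0 0 -1 0;60 0 0 -1 0;60 -0.83 0 -1 0;60 -1 0.5 0 0;60 -1 0.5 0 0;60 -1 0.5 0 0;60 -1 0.18 0 0;60 -1 0 0 0;60 -1 0 0 0;60 -1 0 0 0;60 -1 0 0 0;60 -1 0 0 0;60 -1 0 0 0")

```text
t: 16.3
tcp_pos: [0.5672, -0.2475, 0.1503]
tool_rot: [0.707, 0.707, -0.0, -0.0]
force: [0.5, -0.3, -1.0]
finger_gap: 0.702
gripper_force: 0.0
```

>>> send_rows(commands="60 -1 0 0 0;60 -1 0 0 0;60 -1 0 0 0;60 0 0 1 0;60 0 0 1 0;60 0 0 1 0;60 0 0 1 0;60 0 0 1 0;60 0 0 0.45 0;60 0 0 0 0;42 0 0 0 0;40 0 0 0 0;40 0 0 0 0;40 0 0 0 0;40 0 0 0 0;40 0 0 0 0")

```text
t: 17.63
tcp_pos: [0.5678, -0.3068, 0.0421]
tool_rot: [0.707, 0.707, 0.0, 0.001]
force: [-0.7, 0.0, 1.3]
finger_gap: 0.505
gripper_force: 41.2
```

>>> send_rows(commands="40 0 0 -1 0;40 0 0 -1 0;40 0 0 -1 0;40 0 0 -1 0;40 0.82 -0.45 -1 0;40 1 -0.5 0 0;40 1 -0.5 0 0;40 1 0 0 0;40 1 0 0 0;40 1 0 0 0;40 1 0 0 0;40 1 0 0 0;40 1 0 0 0;40 1 0 0 0;40 1 0 0 0;40 1 0 0 0;40 1 0 0 0;40 1 0 0 0;40 1 0 0 0;40 1 0 0 0")

```text
t: 19.3
tcp_pos: [0.5382, 0.0108, 0.1414]
tool_rot: [0.707, 0.707, 0.0, 0.0]
force: [1.1, 0.5, -2.5]
finger_gap: 0.501
gripper_force: 41.5
```

>>> send_rows(commands="40 1 0 0 0;40 0 0 0 0;40 0 0 1 0;40 0 0 1 0;40 0 0 1 0;40 0 0 0.5 0;40 0 0 0.4 0;40 0 0 0.3 0;40 0 0 0.2 0;40 0 0 0.05 0;40 0 0 0 0")

```text
t: 20.22
tcp_pos: [0.5388, 0.0297, 0.0525]
tool_rot: [0.707, 0.707, 0.0, 0.0]
force: [-0.2, 0.4, -2.1]
finger_gap: 0.501
gripper_force: 41.5
```

```bash
python3 - <<'E'
from h import *
from station import cams
t=cams.snapshot("top");s=cams.snapshot("scene")
stubtops(t,(305,180,385,260));stubtops(s,(160,145,260,225))
E
```

```text
top [358.83 205.53] 7.4 8.1 [ 0.555  -0.3964  0.066 ]
top [185.51 182.65] 8.8 12.1 [ 0.5561 -0.3968  0.066 ]
```

>>> send_rows(commands="40 0 0 0.1 0;40 0 0 0 0;60 0 0 0 0;60 0 0 0 0;60 0 0 0 0;60 0 0 -1 0;60 0 0 -1 0;60 0 0 -1 0;60 0 0 -1 0;60 -1 0 -1 0;60 -1 0 0 0;60 -1 0 0 0;60 -1 0 0 0;60 -1 0 0 0;60 -1 0 0 0;60 -1 0 0 0;60 -1 0 0 0;60 -1 0 0 0;60 -1 0 0 0;60 -1 0 0 0")

```text
t: 21.98
tcp_pos: [0.5383, -0.1911, 0.1502]
tool_rot: [0.707, 0.707, -0.0, -0.0]
force: [0.3, 1.3, 1.1]
finger_gap: 0.697
gripper_force: 0.0
```

>>> send_rows(commands="60 -1 0 0 0;60 -1 0 0 0;60 -1 0 0 0;60 -1 0 0 0;60 -1 0.4 0 0;60 -1 0.44 0 0;60 -1 0 0 0;60 -1 0 0 0;60 -1 0 0 0;60 -1 0 0 0;60 -0.3 0 0 0;60 0 0 1 0;60 0 0 1 0;60 0 0 1 0;60 0 0 1 0;60 0 0 1 0;60 0 0 0.45 0;60 0 0 0 0;42 0 0 0 0;40 0 0 0 0")

```text
t: 23.65
tcp_pos: [0.5559, -0.3965, 0.0426]
tool_rot: [0.707, 0.707, 0.0, 0.001]
force: [0.8, -0.3, -2.0]
finger_gap: 0.501
gripper_force: 40.8
```

>>> send_rows(commands="40 0 0 0 0;40 0 0 0 0;40 0 0 0 0;40 0 0 0 0")

```text
t: 23.98
tcp_pos: [0.5556, -0.3965, 0.0421]
tool_rot: [0.707, 0.707, 0.0, 0.001]
force: [0.3, 0.1, 0.9]
finger_gap: 0.504
gripper_force: 41.0
```

>>> send_rows(commands="40 0 0 -1 0;40 0 0 -1 0;40 0 0 -1 0;40 0 0 -1 0;40 1 -0.3 -1 0;40 1 -0.3 0 0;40 1 0 0 0;40 1 0 0 0;40 1 0 0 0;40 1 0 0 0;40 1 0 0 0;40 1 0 0 0;40 1 0 0 0;40 1 0 0 0;40 1 0 0 0;40 1 0 0 0;40 1 0 0 0;40 1 0 0 0;40 1 0 0 0;40 1 0 0 0")

```text
t: 25.65
tcp_pos: [0.5432, -0.0753, 0.1416]
tool_rot: [0.707, 0.707, 0.0, 0.0]
force: [0.6, 0.4, -1.0]
finger_gap: 0.503
gripper_force: 41.2
```

>>> send_rows(commands="40 1 0 0 0;40 1 0 0 0;40 1 0 0 0;40 1 0 0 0;40 1 0 0 0;40 1 0 0 0;40 1 0 0 0;40 1 0 0 0;40 0.3 0 0 0;40 0 0 0 0;40 0 0 1 0;40 0 0 1 0;40 0 0 1 0;40 0 0 0.5 0;40 0 0 0.4 0;40 0 0 0.3 0;40 0 0 0.2 0;40 0 0 0.1 0;40 0 0 0 0")

```text
t: 27.23
tcp_pos: [0.5441, 0.0896, 0.0522]
tool_rot: [0.707, 0.707, 0.001, 0.001]
force: [0.4, -1.4, -1.7]
finger_gap: 0.506
gripper_force: 41.2
```

>>> send_rows(commands="40 0 0 0.1 0;40 0 0 0 0;60 0 0 0 0;60 0 0 0 0;60 0 0 0 0;60 0 0 -1 0;60 0 0 -1 0;60 0 0 -1 0;60 0 0 -1 0;60 0 0 -1 0;30 -1 -1 0 0;0 -1 -1 0 0;0 -1 -1 0 0;0 -1 -1 0 0;0 -0.2 -1 0 0;0 0 -1 0 0;0 0 -0.2 0 0;0 0 0 0 0")

```text
t: 28.73
tcp_pos: [0.418, 0.006, 0.1493]
tool_rot: [0.707, 0.707, -0.0, -0.001]
force: [-0.2, -0.5, -0.5]
finger_gap: 0.002
gripper_force: 0.0
```

```bash
python3 - <<'E'
from h import *
from station import cams
t=cams.snapshot("top");s=cams.snapshot("scene")
cv2.imwrite("pics/s2.png",cv2.resize(s["pixels"][150:300,220:420,::-1],None,fx=4,fy=4))
blobs(s,"red",(.034,.076),amin=15,box=(240,170,400,300))
stubtops(s,(265,180,385,250))
E
```

```text
red [334.6 201.2] [316 193  39  17 229] rect [334.8 201.2] [39.6  6.9] 17.4 [0.4637 0.0053 0.034 ] [0.4951 0.011  0.076 ]
red [292.5 205.4] [285 196  16  18 121] rect [292.5 204.5] [17. 15.] 90.0 [ 0.5141 -0.0998  0.034 ] [ 0.5435 -0.0899  0.076 ]
red [315.2 211.6] [307 203  16  17  97] rect [315.2 211.2] [16.3 14.1] 45.0 [ 0.5145 -0.0348  0.034 ] [ 0.5439 -0.0276  0.076 ]
red [336.  220.6] [329 211  16  18 132] rect [336.5 219.5] [17. 15.] 90.0 [0.5251 0.0261 0.034 ] [0.5541 0.0309 0.076 ]
red [357.4 227.6] [350 218  17  18 131] rect [358.  226.5] [17. 16.] 90.0 [0.5291 0.0856 0.034 ] [0.5579 0.0881 0.076 ]
red [257.5 251.9] [253 247   9  11  71] rect [257. 252.] [10.  8.] 90.0 [ 0.6824 -0.1377  0.034 ] [ 0.7052 -0.1263  0.076 ]
red [352.6 287.2] [349 283   9  10  72] rect [353.  287.5] [9. 8.] 90.0 [0.7019 0.1165 0.034 ] [0.7239 0.1178 0.076 ]
top [358.23 224.3 ] 9.9 12.7 [0.5403 0.0871 0.066 ]
top [336.25 216.91] 9.6 12.4 [0.5358 0.0274 0.066 ]
top [314.45 209.58] 9.7 12.1 [ 0.5312 -0.0332  0.066 ]
top [292.69 202.12] 9.2 12.0 [ 0.5261 -0.0953  0.066 ]
```

View pics/s2.png

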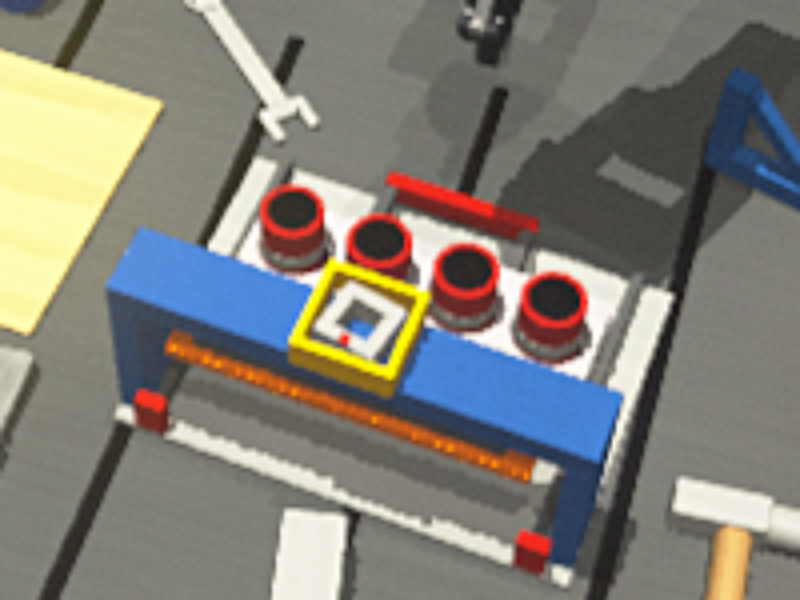

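All four stubs are seated, in the crop at (292,225), (378,245), (465,285) and (552,312). The red bar is at (462,203). The fingers are behind it, so I go down and push.

>>> send_rows(commands="0 0 0 1 0;0 0 0 1 0;0 0 0 1 0;0 0 0 1 0;0 0 0 1 0;0 0 0 1 0;0 0 0 0.3 0;0 0 0 0 0;0 -0.02 0.3 0 0;0 -0.02 0.3 0 0;0 -0.03 0.4 0 0;0 -0.03 0.4 0 0;0 -0.04 0.5 0 0;0 -0.04 0.5 0 0;0 -0.04 0.5 0 0;0 -0.04 0.5 0 0;0 -0.04 0.5 0 0;0 -0.04 0.5 0 0;0 -0.04 0.5 0 0;0 -0.04 0.5 0 0")

```text
t: 30.5
tcp_pos: [0.5276, -0.0023, 0.0241]
tool_rot: [0.707, 0.707, -0.0, -0.0]
force: [-2.9, 0.2, 0.9]
finger_gap: 0.0
gripper_force: 1.5
```

>>> send_rows(commands="0 -0.04 0.5 0 0;0 -0.04 0.4 0 0;0 -0.02 0.2 0 0;0 0 0 0 0")

```text
t: 30.83
tcp_pos: [0.5519, -0.005, 0.024]
tool_rot: [0.707, 0.707, 0.001, 0.002]
force: [0.2, 0.3, 0.2]
finger_gap: 0.001
gripper_force: 0.0
```

>>> send_rows(commands="0 0 0.15 0 0;0 0 0.15 0 0;0 0 0 0 0")

```text
t: 31.08
tcp_pos: [0.5551, -0.0047, 0.0234]
tool_rot: [0.707, 0.707, -0.0, -0.0]
force: [-0.7, -0.3, 0.1]
finger_gap: -0.004
gripper_force: 0.6
```

>>> send_rows(commands="0 0 0.15 0 0;0 0 0.1 0 0;0 0 0 0 0")

```text
t: 31.33
tcp_pos: [0.5554, -0.0041, 0.0228]
tool_rot: [0.707, 0.707, -0.003, -0.004]
force: [-9.2, -2.4, 5.2]
finger_gap: 0.001
gripper_force: 4.3
```

>>> send_rows(commands="0 0 0.1 0 0;0 0 0 0 0;0 0 0 0 0;0 0 -0.5 0 0;0 0 -1 0 0;0 0 -1 0 0;0 0 -1 0 0;0 0 0 -1 -1;0 0 0 -1 -1;0 0 0 -1 -1;0 0 0 -1 -1;0 0 0 -1 -1;0 0 0 -1 -1;0 0 0 -1 -1;0 0 0 -1 -1;0 0 0 -1 -1;0 0 0 -1 -1;40 0 0 0 -1;40 0 0 0 -1;40 0 0 0 -1")

```text
t: 33.0
tcp_pos: [0.4931, -0.0047, 0.2242]
tool_rot: [0.324, 0.946, 0.0, 0.002]
force: [-0.4, 0.4, -0.9]
finger_gap: 0.423
gripper_force: 0.0
```

>>> send_rows(commands="40 0 0 0 -1;40 0 0 0 -1;40 0 0 0 -1;40 0 0 0 -1;40 0 0 0 -1;40 0 0 0 -1;40 0 0 0 -1;40 0 0 0 -1;40 0 0 0 -1;40 0 0 0 -1;40 0 0 0 -1;40 0 0 0 -0.18;40 0 0 0 0")

```text
t: 34.08
tcp_pos: [0.4926, -0.0047, 0.2234]
tool_rot: [-0.058, 0.998, -0.0, 0.001]
force: [0.4, 0.1, 0.2]
finger_gap: 0.467
gripper_force: 0.0
```

```bash
cat >> h.py <<'E'
def go(x,y,z,psi=None):
    from station import readout
    r=readout.sense();M=R.from_quat(r["tool_rot"]).as_matrix();ps=np.degrees(np.arctan2(M[1,1],M[0,1]))
    print("tcp",r["tcp_pos"].round(4),"psi",ps.round(2),"q6",r["q"][5].round(3),"shares",(M.T@(np.array([x,y,z])-r["tcp_pos"])/.02).round(2),None if psi is None else "spin %.2f"%(((ps-psi+180)%360-180)/4))
def redrect(S,b,z,show=1):
    im=np.ascontiguousarray(S["pixels"][b[1]:b[3],b[0]:b[2]]);h=cv2.cvtColor(cv2.resize(im,None,fx=4,fy=4,interpolation=2),cv2.COLOR_RGB2HSV).astype(int)
    m=((h[...,0]<8)|(h[...,0]>172))&(h[...,1]>140)&(h[...,2]>150)
    p=np.argwhere(m)[:,::-1]; r=cv2.minAreaRect(p.astype(np.float32));q=(cv2.boxPoints(r)+.5)/4-.5+b[:2]
    L=np.array([ray(S,*x,z) for x in q]);e=max([L[1]-L[0],L[2]-L[1]],key=lambda v:np.linalg.norm(v))
    print("rect",L.mean(0).round(4),"len",np.linalg.norm(e).round(4),"ang",np.degrees(np.arctan2(e[1],e[0])).round(2))
E
python3 - <<'E'
from h import *
from station import cams
t=cams.snapshot("top");s=cams.snapshot("scene")
redrect(t,(110,205,145,260),.118);redrect(s,(455,200,490,262),.118)
redrect(s,(295,180,375,230),.034)
stubtops(s,(265,180,385,250))
go(.509,.353,.22)
# wood block top corners
for S,b in((t,(112,210,160,265)),(s,(435,215,495,275))):
    im=np.ascontiguousarray(S["pixels"][b[1]:b[3],b[0]:b[2]]);h=cv2.cvtColor(cv2.resize(im,None,fx=4,fy=4,interpolation=2),cv2.COLOR_RGB2HSV).astype(int)
    m=(abs(h[...,0]-15)<7)&(h[...,1]>70)&(h[...,2]>175)
    p=cv2.convexHull(np.argwhere(m)[:,::-1].astype(np.float32));r=cv2.minAreaRect(p);f=lambda x:ray(S,*((np.array(x)+.5)/4-.5+b[:2]),.05)
    a=cv2.approxPolyDP(p,8,True)[:,0];print("block",[f(x)[:2].round(4) for x in a])
cv2.imwrite("pics/key.png",np.hstack([cv2.resize(t["pixels"][205:265,105:165,::-1],(360,360),interpolation=2),cv2.resize(s["pixels"][200:275,430:505,::-1],(360,360),interpolation=2)]))
E
```

```text
rect [0.5079 0.3566 0.118 ] len 0.1213 ang -172.52
rect [0.5048 0.3542 0.118 ] len 0.1229 ang 6.25
rect [ 0.4257 -0.123   0.034 ] len 0.0 ang 0.0
tcp [ 0.4925 -0.0046  0.2234] psi 96.64 q6 -1.924 shares [-2.89 17.67  0.17] None
block [array([0.4692, 0.3075]), array([0.4578, 0.3923]), array([0.5447, 0.4033]), array([0.5558, 0.3191])]
block [array([0.5445, 0.4034]), array([0.5566, 0.3165]), array([0.4682, 0.3032]), array([0.4563, 0.3922])]
```

View pics/key.png

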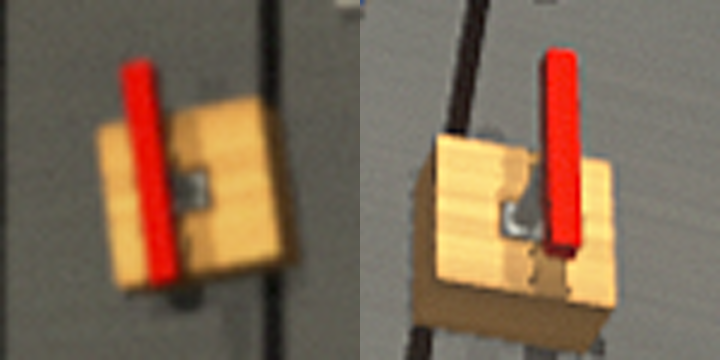

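Crop: the key's red bar runs (138,60) to (163,283) in the top view, over the block, and the drive is in the hole at (188,188). The block measures centre (0.5067, 0.3545) and yaw 7.2°, and the key agrees.

>>> send_rows(commands="40 -0.15 1 0 0;40 -0.15 1 0 0;40 -0.15 1 0 0;40 -0.15 1 0 0;40 -0.15 1 0 0;40 -0.15 1 0 0;40 -0.15 1 0 0;40 -0.15 1 0 0;40 -0.15 1 0 0;40 -0.15 1 0 0;40 -0.15 1 0 0;40 -0.15 1 0 0;40 -0.15 1 0 0;40 -0.15 1 0 0;40 -0.15 1 0 0;40 -0.15 1 0 0;40 -0.15 1 0 0;40 -0.22 0.75 0 0;40 0 0 0 -0.15;40 0 0 0 0")

```text
t: 35.85
tcp_pos: [0.5055, 0.3549, 0.223]
tool_rot: [-0.065, 0.998, -0.0, -0.0]
force: [0.8, 0.1, -0.3]
finger_gap: 0.466
gripper_force: 0.0
```

```bash
python3 - <<'E'
from h import *
go(.5065,.3545,.103,97.3)
E
```

```text
tcp [0.5055 0.3549 0.223 ] psi 97.4 q6 -1.268 shares [-0.05 -0.02  6.  ] spin 0.02
```

>>> send_rows(commands="40 -0.05 0 1 0;40 0 0 1 0;40 0 0 1 0;40 0 0 1 0;40 0 0 1 0;40 0 0 0.6 0;40 0 0 0.4 0;40 0 0 0 0;20 0 0 0 0;10 0 0 0 0;10 0 0 0 0;10 0 0 0 0;10 0 0 0 0;10 0 0 0 0", grip_force=60)

```text
t: 37.02
tcp_pos: [0.5076, 0.3549, 0.1045]
tool_rot: [-0.064, 0.998, 0.0, 0.001]
force: [-0.4, -0.9, 5.8]
finger_gap: 0.175
gripper_force: 60.0
```

>>> send_rows(commands="10 0 0 -0.3 0;10 0 0 -0.5 0;10 0 0 -1 0;10 0 0 -1 0;10 0 0 -1 0;10 0 0 -1 0;10 0 0 -1 0;10 0 0 -1 0;10 0 0 -1 0;10 0 0 -1 0;10 0 0 -0.7 0;10 0 0 0 0;10 0 0 0 1;10 0 0 0 1;10 0 0 0 1;10 0 0 0 1;10 0 0 0 1;10 0 0 0 0.3;10 0 0 0 0")

```text
t: 38.6
tcp_pos: [0.5059, 0.3543, 0.2922]
tool_rot: [0.12, 0.993, -0.001, -0.001]
force: [0.1, 0.1, -2.0]
finger_gap: 0.174
gripper_force: 58.9
```

```bash
python3 - <<'E'
from h import *
from station import cams
go(.656,-.0087,.295,76)
s=cams.snapshot("scene");t=cams.snapshot("top")
cv2.imwrite("pics/held.png",np.hstack([cv2.resize(s["pixels"][130:250,410:530,::-1],(400,400),interpolation=2),cv2.resize(t["pixels"][160:195,222:257,::-1],(400,400),interpolation=2)]))
E
```

```text
tcp [0.5059 0.3543 0.2922] psi 76.16 q6 -0.899 shares [-11.63 -15.83  -0.14] spin 0.04
```

View pics/held.png

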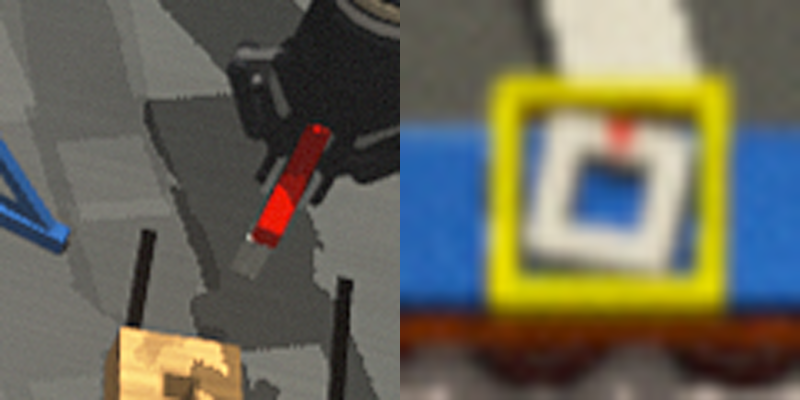

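```bash
python3 - <<'E'
from h import *
s=dict(np.load("scene0.npz"))
c=lambda p:((proj(s,p)-[410,130])*400/120).round(0)
b=np.array([.5065,.3545,.3017]);d=np.array([.970,-.242,0])*.06
print("tip",c([.5065,.3545,.1975]),"bar",c(b),c(b+d),c(b-d))
E
```

```text
tip [242. 270.] bar [294. 174.] [262. 238.] [324. 113.]
```

Crop: the key hangs upright in the hand with its tip near (245,265), where (242,270) was expected. The screw head is at (612,190), turned about 9° clockwise, with the dot on +x. I move over the socket.

>>> send_rows(commands="10 -0.73 -0.99 0 0;10 -0.73 -0.99 0 0;10 -0.73 -0.99 0 0;10 -0.73 -0.99 0 0;10 -0.73 -0.99 0 0;10 -0.73 -0.99 0 0;10 -0.73 -0.99 0 0;10 -0.73 -0.99 0 0;10 -0.73 -0.99 0 0;10 -0.73 -0.99 0 0;10 -0.73 -0.99 0 0;10 -0.73 -0.99 0 0;10 -0.73 -0.99 0 0;10 -0.73 -0.99 0 0;10 -0.73 -0.99 0 0;10 -0.73 -0.99 0 0;10 0 0 0 0;10 0 0 0 0")

```text
t: 40.2
tcp_pos: [0.6577, -0.0105, 0.2927]
tool_rot: [0.122, 0.993, 0.0, -0.0]
force: [0.7, -0.1, -2.0]
finger_gap: 0.173
gripper_force: 59.1
```

```bash
python3 - <<'E'
from h import *
from station import cams
go(.656,-.0087,.262,76)
s=cams.snapshot("scene")
c=lambda p:((proj(s,p)-[270,170])*7.5).round(0)
print("tip",c([.656,-.0087,.197]),"sock",c([.656,-.0087,.162]))
cv2.imwrite("pics/over.png",cv2.resize(s["pixels"][170:250,270:350,::-1],(600,600),interpolation=2))
E
```

```text
tcp [ 0.6577 -0.0105  0.2927] psi 76.02 q6 -1.513 shares [0.1  0.07 1.54] spin 0.01
tip [306. 380.] sock [303. 445.]
```

View pics/over.png

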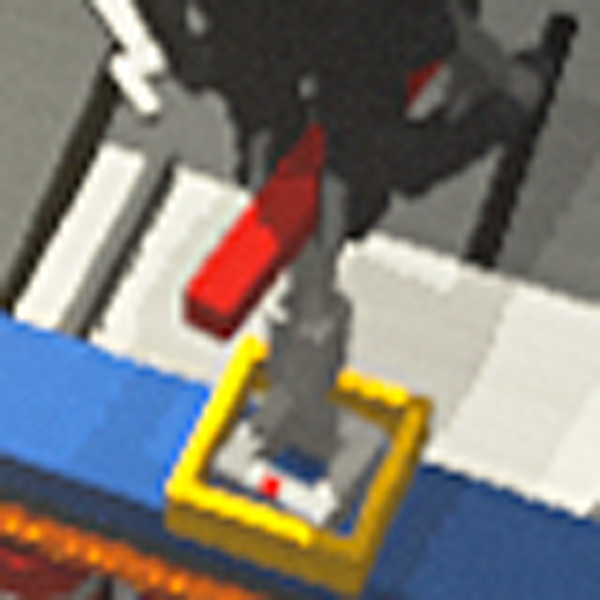

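Crop: the drive hangs over the socket at about x = 303, with the nose just above the collar. The dot is at (270,487). I lower it gently.

>>> send_rows(commands="10 0.1 0.07 0.5 0;10 0 0 0.5 0;10 0 0 0.5 0;10 0 0 0.3 0;10 0 0 0.25 0;10 0 0 0.2 0;10 0 0 0 0")

```text
t: 40.83
tcp_pos: [0.6569, -0.0081, 0.2509]
tool_rot: [0.12, 0.993, -0.001, 0.002]
force: [-2.3, -2.3, 8.8]
finger_gap: 0.174
gripper_force: 60.9
```

>>> send_rows(commands="10 0.04 -0.06 0 0;10 0 0 0.05 0;10 0 0 0.1 0;10 0 0 0 0")

```text
t: 41.17
tcp_pos: [0.6569, -0.0086, 0.2506]
tool_rot: [0.12, 0.993, -0.001, 0.004]
force: [-5.0, -1.4, 17.8]
finger_gap: 0.173
gripper_force: 62.2
```

>>> send_rows(commands="10 0 0 -0.35 0;10 0.09 -0.05 0 0;10 0 0 0 0;10 0 0 0.15 0;10 0 0 0.1 0;10 0 0 0.1 0;10 0 0 0 0")

```text
t: 41.75
tcp_pos: [0.6549, -0.0092, 0.2463]
tool_rot: [0.121, 0.993, -0.0, 0.003]
force: [4.0, -1.0, -1.3]
finger_gap: 0.171
gripper_force: 59.8
```

>>> send_rows(commands="10 -0.02 0 0.2 0;10 0 0 0.2 0;10 0 0 0.2 0;10 0 0 0.2 0;10 0 0 0.1 0;10 0 0 0 0")

```text
t: 42.25
tcp_pos: [0.6566, -0.0095, 0.2363]
tool_rot: [0.121, 0.993, -0.001, 0.006]
force: [-3.1, -0.5, 34.2]
finger_gap: 0.175
gripper_force: 65.0
```

>>> send_rows(commands="10 0 0 -0.4 0;10 0 0 0 0")

```text
t: 42.42
tcp_pos: [0.6544, -0.0092, 0.2366]
tool_rot: [0.121, 0.993, -0.0, 0.002]
force: [4.3, -1.5, 5.0]
finger_gap: 0.174
gripper_force: 60.8
```

```bash
python3 - <<'E'
from h import *
from station import cams,readout
r=readout.sense();print(r["force"],r["ft_torque"],r["tcp_pos"])
s=cams.snapshot("scene")
c=lambda p:((proj(s,p)-[270,170])*7.5).round(0)
print("barend",c([.656+.058,-.0087-.0145,.2363+.011]))
cv2.imwrite("pics/ins.png",cv2.resize(s["pixels"][170:250,270:350,::-1],(600,600),interpolation=2))
E
```

```text
[ 4.33754287 -1.50101667  4.97977034] [-0.44396528 -1.20239563 -0.00245853] [ 0.65437067 -0.00915317  0.23661815]
barend [202. 426.]
```

View pics/ins.png

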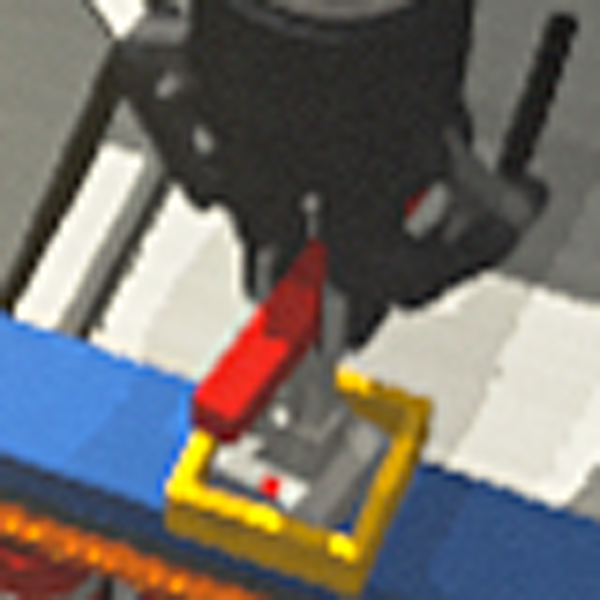

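>>> send_rows(commands="10 -0.04 0 0 0;10 0 0 0 0;10 0 0 0.1 0.3;10 0 0 0.1 -0.6;10 0 0 0.1 0.6;10 0 0 0.1 -0.3;10 0 0 0 0")

```text
t: 43.05
tcp_pos: [0.6572, -0.0096, 0.2361]
tool_rot: [0.12, 0.993, -0.001, 0.006]
force: [-3.3, -0.7, 38.4]
finger_gap: 0.175
gripper_force: 65.6
```

```bash
python3 - <<'E'
from h import *
s=dict(np.load("scene0.npz"))
c=lambda p:((proj(s,p)-[270,170])*7.5).round(0)
for C in ([.656,-.009,.2476],[.6544,-.0092,.2476]):
  C=np.array(C);d=np.array([.970,-.242,0]);n=np.array([.242,.97,0])
  for sg in(1,-1):
    print([c(C+d*.06*sg+n*.008*k+np.array([0,0,h])) for k in(1,-1) for h in(.009,-.009)])
print("drive top",c([.6555,-.009,.1815]),"stem under bar",c([.6555,-.009,.2386]),c([.656,-.009,.162]), "if tilted 3deg bar end", c(np.array([.6555,-.009,.2476])+.06*np.array([.97,-.242,.05])))
E
```

```text
[array([225., 421.]), array([224., 456.]), array([176., 395.]), array([176., 431.])]
[array([440., 137.]), array([436., 174.]), array([393., 114.]), array([390., 151.])]
[array([226., 416.]), array([225., 451.]), array([177., 390.]), array([177., 426.])]
[array([441., 132.]), array([437., 170.]), array([394., 110.]), array([391., 147.])]
drive top [304. 408.] stem under bar [310. 298.] [302. 445.] if tilted 3deg bar end [201. 418.]
```

The key is engaged about 20 mm but binding, probably from a slight tilt in the grip. I'll let go so it can drop upright under its own weight, then grip it again.

>>> send_rows(commands="10 0 0 -0.4 0;10 0 0 0 0;20 0 0 0 0;40 0 0 0 0;40 0 0 0 0;40 0 0 0 0;40 0 0 0 0;40 0 0 0 0")

```text
t: 43.72
tcp_pos: [0.6533, -0.0088, 0.2342]
tool_rot: [0.121, 0.993, 0.0, -0.001]
force: [0.2, 0.6, -0.4]
finger_gap: 0.465
gripper_force: 0.0
```

```bash
python3 - <<'E'
from h import *
from station import cams,readout
r=readout.sense();print(r["force"],r["ft_torque"],r["tcp_pos"])
s=cams.snapshot("scene");t=cams.snapshot("top")
c=lambda p:((proj(s,p)-[270,170])*7.5).round(0)
for z in(.236,.2456):
  C=np.array([.656,-.009,z]);d=np.array([.970,-.242,0]);n=np.array([.242,.97,0])
  print([c(C+d*.06+n*.008*k+np.array([0,0,h])) for k in(1,-1) for h in(.009,-.009)])
cv2.imwrite("pics/ins2.png",cv2.resize(s["pixels"][170:250,270:350,::-1],(600,600),interpolation=2))
E
```

```text
[ 0.2472452   0.64720158 -0.43550299] [ 0.02656849 -0.04385092 -0.03160197] [ 0.65332169 -0.00875924  0.23423393]
[array([224., 444.]), array([223., 479.]), array([176., 418.]), array([176., 453.])]
[array([225., 425.]), array([224., 460.]), array([176., 399.]), array([176., 435.])]
```

View pics/ins2.png

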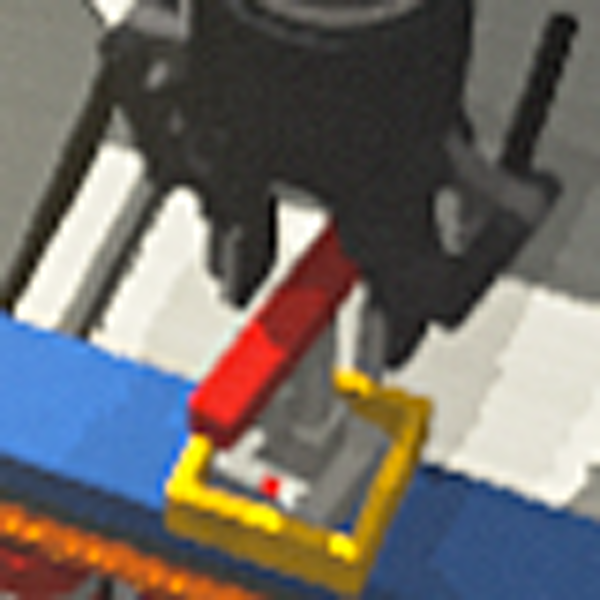

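Crop: the key is in and leaning about 4° toward the robot, with its bar end at (190,415) instead of (176,435). I regrip it lightly at its real bar centre and swing it upright.

>>> send_rows(commands="40 0.2 0 0.2 0;40 0 0 0.2 0;40 0 0 0 0;20 0 0 0 0;10 0 0 0 0;10 0 0 0 0;10 0 0 0 0;10 0 0 0 0", grip_force=20)

```text
t: 44.48
tcp_pos: [0.6501, -0.0081, 0.2273]
tool_rot: [0.121, 0.993, -0.0, 0.0]
force: [-0.6, -1.0, -0.0]
finger_gap: 0.184
gripper_force: 23.7
```

>>> send_rows(commands="10 -0.1 0 0 0;10 -0.1 0 0 0;10 -0.1 0 0 0;10 -0.05 0 0 0;10 0 0 0 0")

```text
t: 44.9
tcp_pos: [0.657, -0.0098, 0.2275]
tool_rot: [0.121, 0.993, -0.0, -0.0]
force: [-2.5, -0.3, 2.6]
finger_gap: 0.187
gripper_force: 24.2
```

```bash
python3 - <<'E'
from h import *
from station import cams,readout
r=readout.sense();print(r["force"],r["ft_torque"],r["tcp_pos"])
s=cams.snapshot("scene")
cv2.imwrite("pics/ins3.png",cv2.resize(s["pixels"][170:250,270:350,::-1],(600,600),interpolation=2))
E
```

```text
[-2.46840984 -0.32937585  2.62932526] [-0.01504954  0.58618644  0.01229848] [ 0.65698388 -0.00980309  0.22746748]
```

View pics/ins3.png

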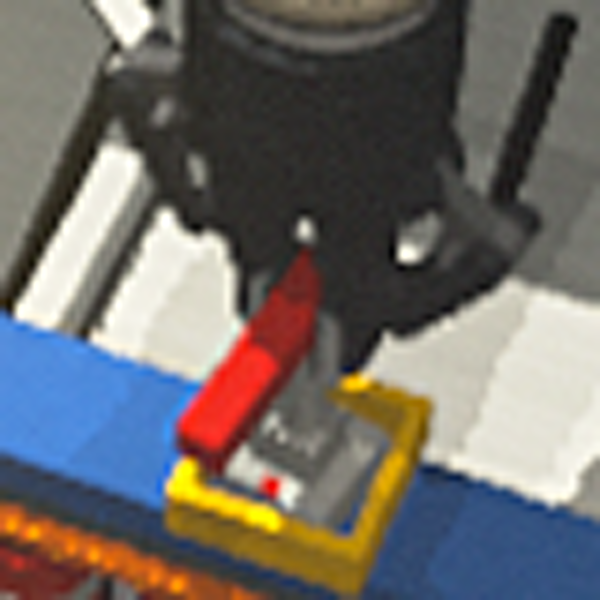

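Crop: the bar end is now at (178,435), matching the seated upright position. I start winding clockwise.

>>> send_rows(commands="10 0 0 0 0;10 0 0 0 0;10 0 0 0 0.5;10 0 0 0 1;10 0 0 0 1;10 0 0 0 1;10 0 0 0 1;10 0 0 0 1;10 0 0 0 1;10 0 0 0 1;10 0 0 0 0.5;10 0 0 0 0", grip_force=60)

```text
t: 45.95
tcp_pos: [0.6565, -0.0109, 0.2275]
tool_rot: [0.39, 0.921, -0.001, 0.0]
force: [-3.7, -3.2, 4.3]
finger_gap: 0.178
gripper_force: 58.9
```

```bash
cat > st.py <<'E'
from h import *
from station import readout
r=readout.sense();M=R.from_quat(r["tool_rot"]).as_matrix()
print("F",r["force"].round(1),"T",r["ft_torque"].round(3),r["tcp_pos"].round(4),"psi",np.degrees(np.arctan2(M[1,1],M[0,1])).round(2),"q6",r["q"][5].round(3),"t",r["t"])
E
python3 st.py
```

```text
F [-3.7 -3.2  4.3] T [-0.794  0.835  0.059] [ 0.6565 -0.0109  0.2275] psi 44.13 q6 -0.954 t 45.95
```

>>> send_rows(commands="10 0 0 0 1;10 0 0 0 1;10 0 0 0 1;10 0 0 0 1;10 0 0 0 1;10 0 0 0 1;10 0 0 0 1;10 0 0 0 1;10 0 0 0 1;10 0 0 0 1;10 0 0 0 1;10 0 0 0 1;10 0 0 0 1;10 0 0 0 1;10 0 0 0 1;10 0 0 0 1;10 0 0 0 1;10 0 0 0 1;10 0 0 0 0;10 0 0 0 0")

```text
t: 47.62
tcp_pos: [0.6559, -0.011, 0.2275]
tool_rot: [0.856, 0.517, -0.002, 0.001]
force: [-5.0, -4.3, 5.9]
finger_gap: 0.176
gripper_force: 59.0
```

```bash
python3 st.py
```

```text
F [-5.  -4.3  5.9] T [-7.890e-01  1.078e+00 -1.000e-03] [ 0.6559 -0.011   0.2275] psi -27.8 q6 0.301 t 47.6167
```

>>> send_rows(commands="10 -0.09 -0.04 0 0;10 0 0 0 1;10 0 0 0 1;10 0 0 0 1;10 0 0 0 1;10 0 0 0 1;10 0 0 0 1;10 0 0 0 1;10 0 0 0 1;10 0 0 0 1;10 0 0 0 1;10 0 0 0 1;10 0 0 0 1;10 0 0 0 1;10 0 0 0 1;10 0 0 0 1;10 0 0 0 1;10 0 0 0 1;10 0 0 0 1;10 0 0 0 0")

```text
t: 49.28
tcp_pos: [0.6549, -0.011, 0.2275]
tool_rot: [0.996, -0.086, -0.0, 0.0]
force: [-4.5, -1.8, 3.9]
finger_gap: 0.181
gripper_force: 59.1
```

>>> send_rows(commands="10 0 0 0 1;10 0 0 0 1;10 0 0 0 1;10 0 0 0 0;10 0 0 0 0")

```text
t: 49.7
tcp_pos: [0.655, -0.0109, 0.2275]
tool_rot: [0.982, -0.188, -0.0, 0.0]
force: [-4.5, -0.8, 4.3]
finger_gap: 0.178
gripper_force: 59.2
```

```bash
python3 st.py
```

```text
F [-4.5 -0.8  4.3] T [-0.294  0.971  0.034] [ 0.655  -0.0109  0.2275] psi -111.69 q6 1.763 t 49.7
```

>>> send_rows(commands="20 0 0 0 0;40 0 0 0 0;40 0 0 0 0;40 0 0 -1 0;40 0 0 -1 0;40 0 0 -0.5 -1;40 0 0 0 -1;40 0 0 0 -1;40 0 0 0 -1;40 0 0 0 -1;40 0 0 0 -1;40 0 0 0 -1;40 0 0 0 -1;40 0 0 0 -1;40 0 0 0 -1;40 0 0 0 -1;40 0 0 0 -1;40 0 0 0 -1;40 0 0 0 -1;40 0 0 0 -1")

```text
t: 51.37
tcp_pos: [0.6562, -0.0106, 0.2771]
tool_rot: [0.944, 0.329, 0.001, 0.0]
force: [-0.2, 0.6, 0.0]
finger_gap: 0.467
gripper_force: 0.0
```

>>> send_rows(commands="40 0 0 0 -1;40 0 0 0 -1;40 0 0 0 -1;40 0 0 0 -1;40 0 0 0 -1;40 0 0 0 -1;40 0 0 0 -1;40 0 0 0 -1;40 0 0 0 -1;40 0 0 0 -1;40 0 0 0 -1;40 0 0 0 -1;40 0 0 0 -1;40 0 0 0 -1;40 0 0 0 -1;40 0 0 0 -1;40 0 0 0 -1;40 0 0 0 -1;40 0 0 0 -1;40 0 0 0 -1")

```text
t: 53.03
tcp_pos: [0.6562, -0.0106, 0.277]
tool_rot: [0.512, 0.859, 0.001, 0.001]
force: [-0.4, -0.5, -1.0]
finger_gap: 0.466
gripper_force: 0.0
```

>>> send_rows(commands="40 0 0 0 -1;40 0 0 0 -1;40 0 0 0 -1;40 0 0 0 -1;40 0 0 0 -1;40 0 0 0 -1;40 0 0 0 -1;40 0 0 0 -1;40 0 0 0 -1;40 0 0 0 -1;40 0 0 0 0;40 0 0 0 0")

```text
t: 54.03
tcp_pos: [0.6559, -0.0107, 0.2771]
tool_rot: [0.19, 0.982, 0.0, 0.0]
force: [0.4, 0.6, -0.6]
finger_gap: 0.466
gripper_force: 0.0
```

```bash
python3 st.py; python3 - <<'E'
from h import *
from station import cams
t=cams.snapshot("top");s=cams.snapshot("scene")
blobs(s,"red",(.24,),amin=10,box=(270,160,350,250));blobs(t,"red",(.24,),amin=10,box=(210,140,280,230))
cv2.imwrite("pics/mid.png",s["pixels"][:,:,::-1])
E
```

```text
F [ 0.4  0.6 -0.6] T [-0.019 -0.005  0.007] [ 0.6559 -0.0107  0.2771] psi 68.05 q6 -1.374 t 54.0333
red [304.5 213.9] [292 197  25  31 250] rect [305.9 212.8] [ 8.  36.9] 42.5 [ 0.6719 -0.0195  0.24  ]
red [271.9 246.2] [268 243  11   7  38] rect [272.5 246.5] [11.2  4. ] 26.6 [ 0.7717 -0.0586  0.24  ]
red [245.6 210. ] [233 208  25   5  76] rect [245.  210.3] [ 3.7 24. ] 87.3 [ 0.529  -0.0244  0.24  ]
```

>>> send_rows(commands="40 0 0 1 0;40 0 0 1 0;40 0 0 0.5 0;40 0 0 0 0;20 0 0 0 0;10 0 0 0 0;10 0 0 0 0;10 0 0 0 0;10 0 0 0 0;10 0 0 0 0")

```text
t: 54.97
tcp_pos: [0.656, -0.0111, 0.2284]
tool_rot: [0.19, 0.982, -0.0, 0.001]
force: [-0.3, 0.9, 1.6]
finger_gap: 0.175
gripper_force: 59.1
```

```bash
python3 st.py
```

```text
F [-0.3  0.9  1.6] T [-0.103  0.163  0.104] [ 0.656  -0.0111  0.2284] psi 68.12 q6 -1.376 t 54.9667
```

>>> send_rows(commands="10 0 0 0 1;10 0 0 0 1;10 0 0 0 1;10 0 0 0 1;10 0 0 0 1;10 0 0 0 1;10 0 0 0 1;10 0 0 0 1;10 0 0 0 1;10 0 0 0 1;10 0 0 0 1;10 0 0 0 1;10 0 0 0 1;10 0 0 0 1;10 0 0 0 1;10 0 0 0 1;10 0 0 0 1;10 0 0 0 1;10 0 0 0 1;10 0 0 0 1")

```text
t: 56.63
tcp_pos: [0.6553, -0.0118, 0.2284]
tool_rot: [0.777, 0.629, -0.001, 0.001]
force: [-1.0, -2.2, 3.4]
finger_gap: 0.176
gripper_force: 59.3
```

```bash
python3 st.py
```

```text
F [-1.  -2.2  3.4] T [-0.477  0.37   0.143] [ 0.6553 -0.0118  0.2284] psi -12.04 q6 0.024 t 56.6333
```

>>> send_rows(commands="10 0 0 0 1;10 0 0 0 1;10 0 0 0 1;10 0 0 0 1;10 0 0 0 1;10 0 0 0 1;10 0 0 0 1;10 0 0 0 1")

```text
t: 57.3
tcp_pos: [0.6549, -0.0117, 0.2284]
tool_rot: [0.921, 0.39, -0.001, 0.001]
force: [-1.8, -1.8, 4.0]
finger_gap: 0.177
gripper_force: 59.3
```

```bash
python3 st.py
```

```text
F [-1.8 -1.8  4. ] T [-0.457  0.493  0.129] [ 0.6549 -0.0117  0.2284] psi -44.03 q6 0.582 t 57.3
```

>>> send_rows(commands="10 0 0 0 1;10 0 0 0 1;10 0 0 0 1;10 0 0 0 1;10 0 0 0 1;10 0 0 0 1;10 0 0 0 1;10 0 0 0 1")

```text
t: 57.97
tcp_pos: [0.6546, -0.0115, 0.2284]
tool_rot: [0.993, 0.122, -0.001, 0.001]
force: [-2.6, -1.1, 4.2]
finger_gap: 0.175
gripper_force: 59.4
```

```bash
python3 st.py
```

```text
F [-2.6 -1.1  4.2] T [-0.292  0.607  0.145] [ 0.6546 -0.0115  0.2284] psi -76.04 q6 1.141 t 57.9667
```

```bash
python3 - <<'E'
from h import *
from station import cams
s=cams.snapshot("scene");o=cv2.imread("pics/scene0.png")
a=cv2.resize(s["pixels"][200:300,240:400,::-1],(800,500),interpolation=2)
cv2.imwrite("pics/turn.png",a)
def orange(im):
    h=cv2.cvtColor(np.ascontiguousarray(im),cv2.COLOR_RGB2HSV).astype(int);m=(abs(h[...,0]-11)<5)&(h[...,1]>180)&(h[...,2]>70)
    m[:, :240]=0;m[:,400:]=0;m[:200]=0;m[300:]=0
    return m
for im in(o[:,:,::-1],s["pixels"]):
    m=orange(im)
    for u in(275,290,330,345):
        v=np.where(m[:,u])[0];print(u,v.min() if len(v) else None,v.max() if len(v) else None,len(v))
E
```

```text
275 239 242 4
290 245 247 3
330 259 262 4
345 264 267 4
275 242 242 1
290 247 251 5
330 262 265 4
345 267 271 5
```

View pics/turn.png

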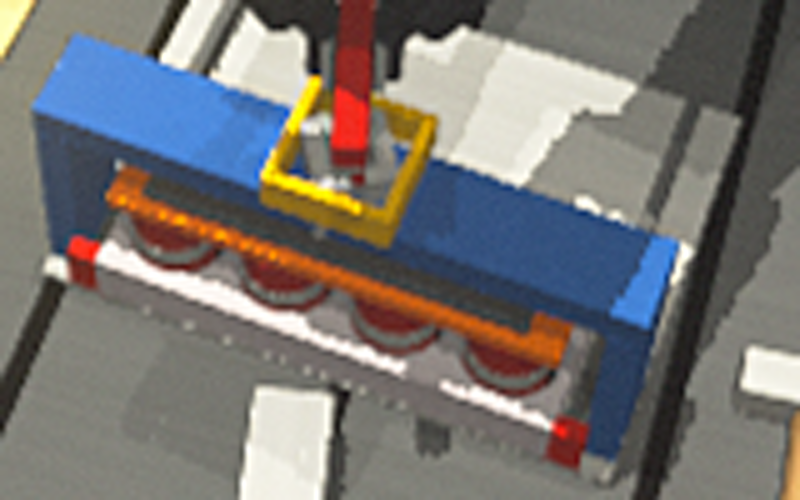

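Crop: the shuttle is home and the orange pad is lying on the four stubs. The dot is at about (358,180), roughly 30° short of +x, as expected from the key angle. I turn the remainder.

>>> send_rows(commands="10 0 0 0 1;10 0 0 0 1;10 0 0 0 1;10 0 0 0 1;10 0 0 0 1;10 0 0 0 1;10 0 0 0 1;10 0 0 0 1;10 0 0 0 1;10 0 0 0 1;10 0 0 0 1;10 0 0 0 0.8;10 0 0 0 0;10 0 0 0 0")

```text
t: 59.18
tcp_pos: [0.6545, -0.0109, 0.2284]
tool_rot: [0.959, -0.284, -0.001, 0.0]
force: [-2.9, -0.6, 5.5]
finger_gap: 0.18
gripper_force: 59.5
```

```bash
python3 st.py
```

```text
F [-2.9 -0.6  5.5] T [-0.143  0.833  0.07 ] [ 0.6545 -0.0109  0.2284] psi -122.99 q6 1.96 t 59.1833
```

>>> send_rows(commands="10 0 0 0 -1;10 0 0 0 -1;10 0 0 0 -0.2;10 0 0 0 0;10 0 0 -0.3 0;10 0 0 -0.5 0;10 0 0 -0.5 0;10 0 0 -0.5 0;10 0 0 -1 0;10 0 0 -1 0;10 0 0 0 0")

```text
t: 60.1
tcp_pos: [0.6583, -0.0113, 0.309]
tool_rot: [0.978, -0.21, 0.005, -0.0]
force: [1.3, -0.3, -1.7]
finger_gap: 0.185
gripper_force: 58.8
```

```bash
python3 - <<'E'
from h import *
go(.6,.19,.304,-82.7)
E
```

```text
tcp [ 0.6583 -0.0113  0.309 ] psi -114.27 q6 1.808 shares [-6.8  -7.98  0.2 ] spin -7.89
```

>>> send_rows(commands="10 -0.85 -1 0 0;10 -0.85 -1 0 0;10 -0.85 -1 0 0;10 -0.85 -1 0 0;10 -0.85 -1 0 0;10 -0.85 -1 0 0;10 -0.85 -1 0 0;10 -0.85 -1 0 0;10 0 0 0 0;10 0 0 0 0")

```text
t: 60.93
tcp_pos: [0.5964, 0.1924, 0.3028]
tool_rot: [0.978, -0.209, -0.0, 0.0]
force: [-0.7, -1.1, -2.3]
finger_gap: 0.178
gripper_force: 58.9
```

```bash
cat > head.py <<'E'
from h import *
from station import cams
def dot(S,b):
    im=np.ascontiguousarray(S["pixels"][b[1]:b[3],b[0]:b[2]]);h=cv2.cvtColor(cv2.resize(im,None,fx=8,fy=8,interpolation=2),cv2.COLOR_RGB2HSV).astype(int)
    m=((h[...,0]<8)|(h[...,0]>170))&(h[...,1]>100)&(h[...,2]>110);n,l,st,c=cv2.connectedComponentsWithStats(m.astype(np.uint8))
    w=(h[...,1]<75)&(h[...,2]>110);
    for i in range(1,n):
        if st[i,4]>40:
            u=(c[i]+.5)/8-.5+b[:2];p=ray(S,*u,.162);d=p-[.656,-.0087,.162];print("dot",u.round(2),st[i,4],p.round(4),"r",np.linalg.norm(d[:2]).round(4),"screw deg",(-np.degrees(np.arctan2(d[1],d[0]))-4.6).round(1))
    n,l,st,c=cv2.connectedComponentsWithStats(w.astype(np.uint8))
    for i in range(1,n):
        if st[i,4]>2500:
            r=cv2.minAreaRect(np.argwhere(l==i)[:,::-1].astype(np.float32));q=[ray(S,*((x+.5)/8-.5+b[:2]),.162) for x in cv2.boxPoints(r)];e=q[1]-q[0];print("white",st[i],np.linalg.norm(e).round(4),"edge deg",np.degrees(np.arctan2(e[1],e[0])).round(1))
b1=(232,168,249,186);b2=(298,219,324,241)
for n,b in(("top",b1),("scene",b2)):
    print(n,"before");dot(dict(np.load(n+"0.npz")),b);print(n,"now");S=cams.snapshot(n);dot(S,b)
    cv2.imwrite(f"pics/h_{n}.png",S["pixels"][:,:,::-1])
E
python3 head.py
```

```text
top before
dot [240.82 171.4 ] 297 [ 0.673  -0.0133  0.162 ] r 0.0176 screw deg 10.5
white [   6   17  122  111 8919] 0.0436 edge deg -6.8
top now
dot [241.24 171.43] 292 [ 0.6728 -0.0146  0.162 ] r 0.0178 screw deg 14.8
white [   6   15  122  113 8950] 0.0442 edge deg -7.0
scene before
dot [305.56 234.5 ] 445 [ 0.6732 -0.015   0.162 ] r 0.0183 screw deg 15.4
white [    0     9   191   161 14414] 0.0483 edge deg 174.5
scene now
dot [305.14 234.23] 392 [ 0.6728 -0.0161  0.162 ] r 0.0184 screw deg 19.1
white [    0     6   192   161 13874] 0.0494 edge deg 170.8
```

The dot moved to about 364° of travel from its start at about 10–13°, so the screw is at about 6.55 rad, which is the target. Now I take the key to the block.

>>> send_rows(commands="10 0 0 0 -1;10 0 0 0 -1;10 0 0 0 -1;10 0 0 0 -1;10 0 0 0 -1;10 0 0 0 -1;10 0 0 0 -1;10 0 0 0 -0.9;10 0 0 0 0;10 0 0 0 0")

```text
t: 61.87
tcp_pos: [0.5976, 0.1897, 0.3031]
tool_rot: [0.998, 0.062, -0.0, 0.0]
force: [-0.2, 0.2, -2.9]
finger_gap: 0.176
gripper_force: 58.9
```

```bash
python3 - <<'E'
from h import *
go(.5067,.3545,.19,-82.7)
E
```

```text
tcp [0.5976 0.1897 0.3031] psi -82.87 q6 1.576 shares [-3.49 -8.74  5.65] spin -0.04
```

>>> send_rows(commands="10 -0.4 -1 0 0;10 -0.4 -1 0 0;10 -0.4 -1 0 0;10 -0.4 -1 0 0;10 -0.4 -1 0 0;10 -0.4 -1 0 0;10 -0.4 -1 0 0;10 -0.4 -1 0 0;10 -0.29 -0.74 0 0;10 0 0 1 0;10 0 0 1 0;10 0 0 1 0;10 0 0 1 0;10 0 0 1 0;10 0 0 0.8 0;10 0 0 0 0;10 0 0 0 0")

```text
t: 63.28
tcp_pos: [0.5056, 0.3548, 0.1866]
tool_rot: [0.998, 0.063, -0.001, 0.0]
force: [0.1, 0.1, -3.0]
finger_gap: 0.181
gripper_force: 59.0
```

```bash
python3 - <<'E'
from h import *
from station import cams,readout
go(.5067,.3545,.157,-82.7)
T=readout.sense()["tcp_pos"]
s=cams.snapshot("scene");b=(440,190,500,270);F=7
im=cv2.resize(s["pixels"][b[1]:b[3],b[0]:b[2],::-1],None,fx=F,fy=F,interpolation=2)
c=lambda p:tuple(int(v) for v in ((proj(s,p)-b[:2]+.5)*F))
d=np.array([.9919,.127,0]);n=np.array([-.127,.9919,0])
C=T+[0,0,.011]
for p in [C+d*.06*i+n*.008*k+[0,0,h] for i in(1,-1) for k in(1,-1) for h in(.009,-.009)]: cv2.circle(im,c(p),3,(0,255,0),1)
for p in [C-[0,0,.104]+d*.00925*i+n*.00925*k+[0,0,z] for i in(1,-1) for k in(1,-1) for z in (.005,.04)]: cv2.circle(im,c(p),3,(255,255,0),1)
H=np.array([.5067,.3545,.05])
for p in [H+d*.0115*i+n*.0115*k for i in(1,-1) for k in(1,-1)]: cv2.circle(im,c(p),3,(255,0,255),1)
cv2.imwrite("pics/stow.png",im);print(im.shape)
E
```

```text
tcp [0.5056 0.3548 0.1866] psi -82.77 q6 1.876 shares [0.06 0.02 1.48] spin -0.02
(560, 420, 3)
```

View pics/stow.png

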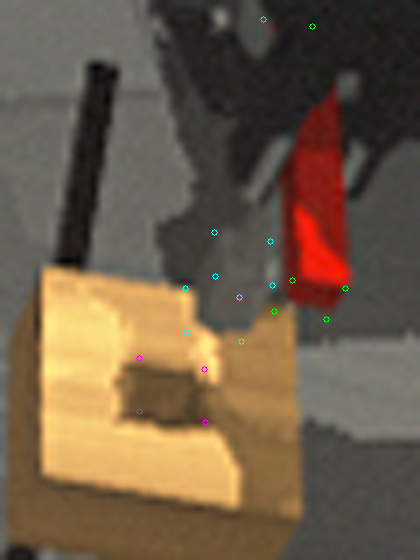

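Crop: the key is over the block with the drive bottom at (235,333), about 8 px from the prediction, so the tip is roughly 3 mm toward −x. The hole is at about (165,392). I shift 2 mm and lower.

>>> send_rows(commands="10 0.15 0 1 0;10 0 0 0.6 0;10 0 0 0.4 0;10 0 0 0.3 0;10 0 0 0.2 0;10 0 0 0 0")

```text
t: 63.83
tcp_pos: [0.5082, 0.3555, 0.1367]
tool_rot: [0.998, 0.064, -0.001, 0.0]
force: [-1.3, -0.8, -2.6]
finger_gap: 0.181
gripper_force: 59.0
```

```bash
python3 st.py
```

```text
F [-1.3 -0.8 -2.6] T [ 0.007 -0.04   0.016] [0.5082 0.3555 0.1367] psi -82.68 q6 1.874 t 63.8333
```

>>> send_rows(commands="10 0 0 0.3 0;10 0 0 0.3 0;10 0 0 0.3 0;10 0 0 0.3 0;10 0 0 0.2 0;10 0 0 0 0")

```text
t: 64.33
tcp_pos: [0.5083, 0.3557, 0.1087]
tool_rot: [0.998, 0.064, -0.0, 0.0]
force: [-0.2, 0.0, -2.7]
finger_gap: 0.176
gripper_force: 62.5
```

```bash
python3 st.py
```

```text
F [-0.2  0.  -2.7] T [ 0.    -0.046  0.   ] [0.5083 0.3557 0.1087] psi -82.68 q6 1.874 t 64.3333
```

>>> send_rows(commands="10 0 0 0.1 0;10 0 0 0.1 0;10 0 0 0.1 0;10 0 0 0 0;10 0 0 0 0")

```text
t: 64.75
tcp_pos: [0.5086, 0.3557, 0.1028]
tool_rot: [0.998, 0.064, -0.0, 0.0]
force: [0.1, -0.1, -3.0]
finger_gap: 0.178
gripper_force: 62.5
```

```bash
python3 st.py
```

```text
F [ 0.1 -0.1 -3. ] T [-0.03   0.002  0.05 ] [0.5086 0.3557 0.1028] psi -82.68 q6 1.873 t 64.75
```

>>> send_rows(commands="10 0 0 0.1 0;10 0 0 0.1 0;10 0 0 0 0")

```text
t: 65.0
tcp_pos: [0.5084, 0.3556, 0.0989]
tool_rot: [0.998, 0.064, -0.0, 0.0]
force: [0.1, 0.1, -2.9]
finger_gap: 0.178
gripper_force: 62.6
```

>>> send_rows(commands="10 0 0 0.1 0;10 0 0 0.1 0;10 0 0 0 0")

```text
t: 65.25
tcp_pos: [0.5088, 0.3558, 0.0954]
tool_rot: [0.998, 0.064, 0.0, -0.0]
force: [-0.8, -0.4, -2.2]
finger_gap: 0.179
gripper_force: 62.8
```

>>> send_rows(commands="10 0 0 0.1 0;10 0 0 0.1 0;10 0 0 0 0")

```text
t: 65.5
tcp_pos: [0.5096, 0.3562, 0.095]
tool_rot: [0.998, 0.064, 0.001, -0.0]
force: [-3.2, -1.4, 17.8]
finger_gap: 0.176
gripper_force: 65.4
```

```bash
python3 - <<'E'
from h import *
from station import cams,readout
T=readout.sense();print(T["force"],T["tcp_pos"])
s=cams.snapshot("scene");o=dict(np.load("scene0.npz"))
for S in(o,s):blobs(S,"red",(.118,),amin=30,box=(440,190,500,270))
E
```

```text
[-3.23582157 -1.39552916 17.82845662] [0.50960443 0.35616862 0.09502367]
red [471.5 231.5] [468 210   8  44 324] rect [471.5 231.5] [43.  7.] 90.0 [0.5103 0.3533 0.118 ]
red [472.8 242.5] [469 226   8  30 199] rect [472.5 240.5] [29.  7.] 90.0 [0.5411 0.3597 0.118 ]
```

>>> send_rows(commands="10 0 0 -0.15 0;10 0 0 0 0;20 0 0 0 0;40 0 0 0 0;40 0 0 0 0;40 0 0 0 0;40 0 0 -1 0;40 0 0 -1 0;40 0 0 -1 0;40 0 0 -1 0;40 0 0 -1 0;40 -1 0 -1 0;40 -1 0 -1 0;40 -1 0 0 0;40 -1 1 0 0;40 0 1 0 0;40 0 1 0 0;40 0 1 0 0;40 0 1 0 0;40 0 0 0 0")

```text
t: 67.22
tcp_pos: [0.4421, 0.2438, 0.2341]
tool_rot: [0.998, 0.063, -0.0, 0.001]
force: [-0.7, 0.7, -0.8]
finger_gap: 0.467
gripper_force: 0.0
```

```bash
python3 - <<'E'
from h import *
from station import cams,readout
T=readout.sense();print(T["force"],T["tcp_pos"])
for n,b in(("scene",(455,200,495,262)),("top",(110,205,145,260))):
    S=cams.snapshot(n);o=dict(np.load(n+"0.npz"))
    for X in(o,S):redrect(X,b,.118)
    blobs(o,"red",(.118,),amin=30,box=b);blobs(S,"red",(.118,),amin=30,box=b)
    if n=="scene":stubtops(S,(265,180,385,290))
E
python3 head.py|grep -v white
```

```text
[-0.7448178   0.74849333 -0.79457919] [0.44209824 0.24375707 0.23414631]
rect [0.5079 0.3545 0.118 ] len 0.1291 ang 6.16
rect [0.5072 0.3571 0.118 ] len 0.1231 ang -173.84
red [471.5 231.5] [468 210   8  44 324] rect [471.5 231.5] [43.  7.] 90.0 [0.5103 0.3533 0.118 ]
red [472.5 232.4] [469 211   8  44 328] rect [472.5 232.5] [43.  7.] 90.0 [0.5123 0.3559 0.118 ]
rect [0.5081 0.3567 0.118 ] len 0.1209 ang -172.52
rect [0.6056 0.42   0.118 ] len 0.0 ang 0.0
red [129.8 232.5] [125 215  10  38 197] rect [130.1 233.4] [37.6  5.9] 80.5 [0.5091 0.3548 0.118 ]
top before
dot [240.82 171.4 ] 297 [ 0.673  -0.0133  0.162 ] r 0.0176 screw deg 10.5
top now
dot [241.2  171.49] 286 [ 0.6726 -0.0145  0.162 ] r 0.0176 screw deg 14.6
scene before
dot [305.56 234.5 ] 445 [ 0.6732 -0.015   0.162 ] r 0.0183 screw deg 15.4
scene now
dot [305.15 234.23] 390 [ 0.6728 -0.0161  0.162 ] r 0.0183 screw deg 19.1
```

The key's blob matches its starting size and position to about 1 px, so it is fully down. The screw is unchanged, and the robot is clear of everything.

```bash
python3 -c "
from station import sign_off
print(sign_off())"
```

```text
the job is handed in; nothing more can be done
None
```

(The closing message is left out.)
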